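Re-pack a filter cup and load it into the bench tester

TASK

Put the spent green filter ring from the tray's cup into the red discard bin, then stack the new rings flat in the cup, from the bottom up: purple support ring, whichever of the orange, white and blue filter rings are on the bench (in that order), and the yellow clamp ring on top. Then slide the tray by its black handle fully home into the tester's opening, and last throw the tester's red lever right over to the back. Leave the other things on the bench where they stand.

Things in the scene. Friction and masses are not known exactly. Their poses are not given: they have to be found in the camera images.
- tray: aluminium tray lying loose on the bench, 170 (x) by 100 mm (y), plate 8 mm thick, 0.5 to 0.8 kg; origin at the centre of its underside, +x towards the end that enters the tester first. It carries a grey cup centred at x = +40 mm and a black handle blade at x = -65 mm; gripped by the blade it can be slid and turned flat on the bench
- handle (a point): middle of the tray's black upright handle blade, 36 mm long along the tray's x, 12 mm thick along its y, rising from 8 to 58 mm above the bench; this point lies 42 mm above the bench; axes as the tray's
- cup_seat (a point): centre of the cup's seat, on the bore's axis, 24 mm above the bench; axes as the tray's. The seat is the flat top of a pedestal of 44 mm diameter, 16 mm above the tray plate. Rings rest on it one upon another
- cup_rim (a point): centre of the cup's rim, 53 mm above the seat. Bore 60 mm in diameter, formed by two curved walls 6 mm thick on the tray's +x and -x sides, straight up to 44 mm above the seat, then flared outwards to the rim. On the tray's +y and -y sides the cup is open over its whole height by windows 40 mm wide, down which fingers can pass beside a ring
- spent_filter: used filter ring, green frame with a brown disc, starting on the cup's seat; 40 g, 56 mm outside diameter, 16 mm high, the disc fills its hole; origin at the centre of its body, z along its axis (either way up is the same)
- support_ring: purple support ring, 50 g, 56 mm outside diameter, 12 mm high, open hole of 34 mm; origin at the centre of its body, z along its axis (either way up is the same)
- orange_filter: orange filter ring with a cream mesh disc, 40 g, 56 mm outside diameter, 10 mm high, the disc fills its 46 mm hole; origin at the centre of its body, z along its axis (either way up is the same); may be absent
- white_filter: white filter ring with a steel mesh disc, 40 g, 56 mm outside diameter, 10 mm high, the disc fills its 40 mm hole; origin at the centre of its body, z along its axis (either way up is the same); may be absent
- blue_filter: blue filter ring with a cream mesh disc, 40 g, 56 mm outside diameter, 10 mm high, the disc fills its 34 mm hole; origin at the centre of its body, z along its axis (either way up is the same); may be absent
- clamp_ring: yellow clamp ring, 60 g, 56 mm outside diameter, 14 mm high, open hole of 40 mm; origin at the centre of its body, z along its axis (either way up is the same). On a full stack it stands up to about 3 mm above the cup's rim
- discard_bin: fixed red open bin, 140 x 140 mm outside, walls 5 mm thick and 40 mm high, floor 5 mm thick; origin at the centre of its underside
- tester: fixed white bench tester with a purple band, 200 mm wide (y), 220 mm deep (x), 125 mm high; origin on the bench at the middle of its front face, +x into it. Opening at bench level 106 mm wide, 103 mm high, with flared guides 20 mm out in front, closed by a stop 86.5 mm in. With the tray fully home the two origins coincide (within 2 mm), axes parallel, the handle blade outside
- lever (a joint): angle of the red-balled lever on the tester's top: 0 leaning to the front (it starts between 0 and 0.2), 1.0 rad thrown right over to the back. It turns about an axis along the tester's y, 22 mm above the top, at x = 36 mm, y = 60 mm in the tester's frame; stays where it is left, moved by less than 2 N at the ball
- lever_tip (a point): centre of the lever's red ball, 26 mm diameter, 60 mm from the lever's axis; about 200 mm above the bench at both ends of its swing and 207 mm in the middle; travels about 57 mm along the tester's +x
- jar: bystander: closed jar with a dark grey cap, 54 mm diameter, about 75 mm high, origin under its centre
- reagent: bystander: reagent bottle, 66 mm diameter, 150 mm high, origin under its centre
- dish: bystander: clear culture dish, 62 mm diameter, 24 mm high, origin under its centre
- beaker: bystander: glass beaker, 70 mm diameter, 90 mm high, origin under its centre
- tip_box: bystander: purple tip box with a clear lid, 85 x 120 mm, 80 mm high, origin under its centre
- timer: bystander: white bench timer, 65 x 65 mm, 20 mm high, origin under its centre

How it is judged:
By the outcome, as a careful person would: the job done as asked, in the order asked, and still so for the second after the job is handed in, with the robot touching nothing.
Of orange_filter, white_filter, blue_filter only 1 to 3 are there at a start; the rules pass over those that are not, and their reading is None.
At some moment in a run one of support_ring, orange_filter, white_filter, blue_filter, clamp_ring may be knocked a few centimetres aside while the robot is not near it.
Once in a run the grip may slacken for a moment while it holds something.
It also fails if it takes over 210 s, if anything falls off the work surface, if the arm or the gripper's body presses on something with over 40 N, if the wrist force passes 120 N, or if a joint passes its speed limit or range.

ROBOT

A 6-joint arm with a two-finger parallel gripper is mounted at the origin on the work surface. World frame = base frame: x ahead of the robot, y to its left, z up, the work surface at z = 0. Lengths are in m, angles in rad, forces in N, time in s.
With the tool pointing down it reaches from about 0.35 to 0.775 m from the base axis. Payload 7.3 kg.
Tool frame: the origin (TCP) lies on the centre line of the jaws, within the pads' length; the fingertips stand 11 mm ahead of it and the grasp point (between the pads) lies 8 mm behind it; y points along the fingers, z is the direction in which the jaws open and shut, and the axes are right-handed (so a half turn about y gives the same grasp; the last joint's range is limited). The gripper opens to 92 mm and grips with 3 to 60 N. Pads are 19 mm wide; open, the fingers measure 130 mm over their backs; the gripper's body (75 mm by 190 mm) begins 47 mm behind the grasp point.
Start: joints at [1.073, 0.342, 1.524, -0, 1.275, -0.146], TCP at [0.181, 0.493, 0.238] pointing down, gripper open.
Joint ranges: [-2.53, 2.53], [-0.77, 2.02], [0.04, 2.7], [-1, 4.14], [0.28, 2.66], [-3.11, 3.11]. Speed limits (rad/s): [2.57, 2.57, 3.14, 3.14, 3.14, 3.14].

INTERFACE

Orientations are given as [roll, pitch, yaw] about the fixed x, y, z axes, in that order (R = Rz(yaw) Ry(pitch) Rx(roll)).
In Python, from cell import robot, cams gives the robot as it stands.
- The arm moves only by the tool apply_moves, never from a script. Its argument "plan" is a list of rows, each a list of 7 numbers: the shift along the tool's x, y, z in m, then the turn, a rotation vector about the tool's x, y, z in degrees, then the gripper command: -1 is fully open, 1 is shut, values between are in proportion. A call has exactly 5 rows; each row is the pose to reach, as a shift and turn from the pose commanded when the call began, along the tool's axes at that moment; what a row does not reach only later rows make up. A row lasts 1/8 s, in which the tool goes at most 62.5 mm and 10.7 degrees, less where a joint would pass 70% of its speed; a pose out of reach is approached as far as the arm can. A call with a gripper value outside its range is refused whole. The fingers move at their own pace and stop on an object; "squeeze" is the grip in N (left out, the last holds). Time passes only in rows, so rows that repeat a pose let the fingers close, or fill a call up. It gives the time, the measured TCP pose, the force and the opening at its end, in the units of the state.
- robot.observe(): the state, without advancing time (a new reading comes with each control period).
- cams.read_camera(name): name is "scene" or "top"; returns the picture (480x640x3 uint8, blue, green, red); there is no depth.
- cams.calibration(name): a dict with "fx", "fy", "cx", "cy" (pixels), "extrinsics" (4x4, takes a point from world to camera coordinates). Camera axes: x right, y up, looking along -z (the intrinsics and any distortion apply to the point x, -y, -z); pixel columns grow to the right and rows downward; lengths in m; the calibration is good to about 2 mm. A picture is of the moment at which its call begins. calibration takes no time and is no camera call.
- robot.hand_in(): hands the job in, once; it reports no verdict.
The state is a dict: "time": time; "qpos": joint angles; "qvel": joint speeds; "joint_efforts": joint torques, N m; "tool_pos": TCP position; "tool_rot": TCP orientation; "contact_force": force on the tool from outside, world axes, zero at the start; "torque": the same for the moment, N m; "opening": finger opening in m.
Only numpy, scipy, OpenCV 4.12 (cv2) and the standard library are available. Lean on these libraries where they do the work, as an engineer would, in place of code of your own. Each camera call takes 0.05 s, during which the arm holds its last target. There are 200 camera calls.

## Working session

There is one attempt and no reset: what is moved stays moved. The work goes in short steps, Python scripts to look and compute and a tool call to move; the robot and the scene stay as the last step left them, time stands still between calls to the robot, and variables do not carry over. Pictures are saved under pics/ and viewed, about 12 in all and at most 16, crops included, and the job is handed in when it is done.

Besides the shell and the picture viewer there is one more tool, called by a JSON object that holds its "op" and its "data", one argument or row to a line. apply_moves: Moves the arm, as the interface text tells. Its arguments: {"type":"object","properties":{"plan":{"type":"array","items":{"type":"array","items":{"type":"number"}}},"squeeze":{"type":"number"}},"required":["plan"]}

```bash
ls; mkdir -p pics
python3 - <<'E'
from cell import robot, cams
import cv2
print(robot.observe())
for n in ("scene","top"):
    cv2.imwrite(f"pics/{n}0.png",cams.read_camera(n)); print(n,cams.calibration(n))
E
```

```text
pics
{'time': 0.0, 'qpos': array([ 1.07301285e+00,  3.42737743e-01,  1.52502553e+00, -7.46151644e-06,
        1.27538986e+00, -1.45956718e-01]), 'qvel': array([-0.00072105,  0.00052387,  0.00025525, -0.00021505, -0.00052301,
       -0.00038343]), 'joint_efforts': array([ 3.42986618e-05, -4.31252110e+01, -2.44215310e+01,  7.17959111e-02,
        5.61997353e-02, -1.65405140e-04]), 'tool_pos': array([0.18069258, 0.49250753, 0.23703418]), 'tool_rot': array([-1.57234125e+00,  2.19895297e-04, -3.51824756e-01]), 'contact_force': array([ 0.35107535, -0.34807319,  0.50607005]), 'torque': array([-0.02880442, -0.04645442, -0.00877633]), 'opening': 0.09195034379383155}
scene {'fx': 491.5722139721501, 'fy': 491.5722139721501, 'cx': 318.09622125949164, 'cy': 236.24769363060892, 'extrinsics': array([[ 0.40992441,  0.91202248,  0.0133032 , -0.23359197],
       [-0.71743435,  0.31338834,  0.62215409,  0.30316533],
       [ 0.56324945, -0.26458032,  0.78278178, -1.67066373],
       [ 0.        ,  0.        ,  0.        ,  1.        ]])}
top {'fx': 447.6049063894622, 'fy': 447.6049063894622, 'cx': 312.26030304907016, 'cy': 237.48778596752175, 'extrinsics': array([[ 2.53493867e-03, -9.99996783e-01, -9.25289516e-05,
        -1.69126826e-03],
       [ 9.83481643e-01,  2.47632672e-03,  1.80990953e-01,
        -5.45198358e-01],
       [-1.80990141e-01, -5.49801491e-04,  9.83484757e-01,
        -1.24519251e+00],
       [ 0.00000000e+00,  0.00000000e+00,  0.00000000e+00,
         1.00000000e+00]])}
```

View pics/scene0.png

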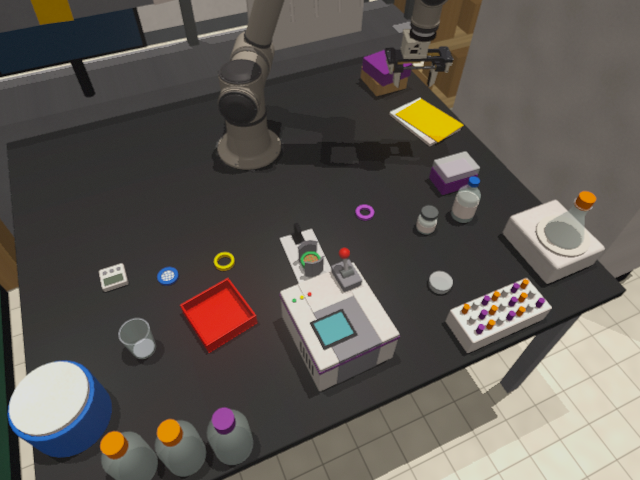

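View pics/top0.png

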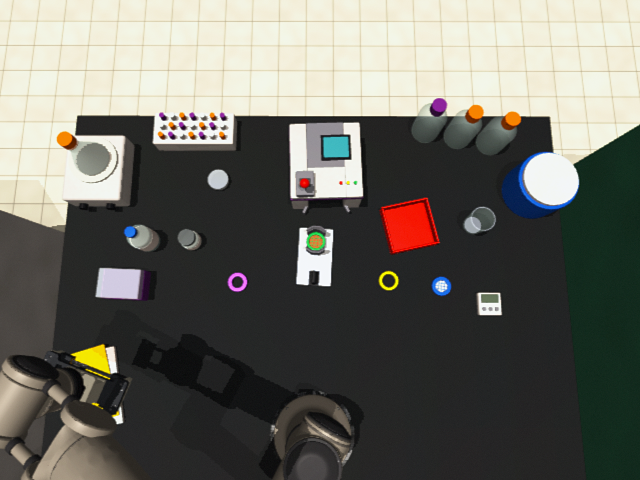

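```bash
cat > h.py <<'E'
import numpy as np, cv2
from scipy.spatial.transform import Rotation as Rot
from cell import robot, cams
def ray(n,uv):
    c=cams.calibration(n);E=c["extrinsics"];R=E[:3,:3];o=-R.T@E[:3,3]
    d=R.T@np.array([(uv[0]-c["cx"])/c["fx"],-(uv[1]-c["cy"])/c["fy"],-1]);return o,d
def onz(n,uv,z):
    o,d=ray(n,uv);return (o+d*(z-o[2])/d[2])[:2]
def px(n,p):
    c=cams.calibration(n);q=c["extrinsics"]@np.append(p,1)
    return np.array([c["cx"]-c["fx"]*q[0]/q[2],c["cy"]+c["fy"]*q[1]/q[2]])
HUE={"purple":(140,158,90),"yellow":(24,34,150),"blue":(100,118,120),"green":(45,75,100),"red":(0,4,150),"orange":(8,18,150)}
def mask(im,c):
    h=cv2.cvtColor(im,cv2.COLOR_BGR2HSV);a,b,s=HUE[c];return cv2.inRange(h,(a,s,60),(b,255,255))
def blobs(im,c,amin=25):
    k=cv2.findContours(mask(im,c),cv2.RETR_EXTERNAL,cv2.CHAIN_APPROX_NONE)[0]
    r=[]
    for q in k:
        if len(q)<8: continue
        q=cv2.convexHull(q);A=cv2.contourArea(q)
        if A>amin:
            m=cv2.moments(q);r.append((m["m10"]/m["m00"],m["m01"]/m["m00"],A))
    return r
def go(x,y,z,yaw,ref=None):
    """shift/turn in tool axes from pose ref (pos,rpy; default measured) to a tool-down pose"""
    s=robot.observe();p,r=ref if ref is not None else (s["tool_pos"],s["tool_rot"])
    R=Rot.from_euler("xyz",r);T=Rot.from_euler("xyz",[-np.pi/2,0,yaw])
    return np.round(R.inv().apply(np.array([x,y,z])-p),4),np.round((R.inv()*T).as_rotvec(degrees=True),1)
E
python3 - <<'E'
from h import *
for n in("top","scene"):
    im=cv2.imread(f"pics/{n}0.png")
    for c,z in (("purple",.006),("yellow",.007),("blue",.005),("green",.032),("red",.2)):
        for b in blobs(im,c): print(n,c,np.round(b,1),np.round(onz(n,b[:2],z),4))
im=cv2.imread("pics/top0.png")
a=cv2.resize(im[110:300,270:450],None,fx=4,fy=4,interpolation=cv2.INTER_CUBIC)[:600*2]
cv2.imwrite("pics/c1.png",a[:,:720][:760][160:760]) 
b=cv2.imread("pics/scene0.png")
cv2.imwrite("pics/c2.png",cv2.resize(b[215:365,255:405],None,fx=4,fy=4,interpolation=cv2.INTER_CUBIC))
E
```

```text
top purple [138.5 296.6  33.5] [0.3764 0.5068]
top purple [236.9 281.6 306.5] [0.4209 0.2209]
top purple [438.8 104.7 155. ] [ 0.9815 -0.3998]
top yellow [ 97.3 405.1  26. ] [0.0747 0.5998]
top yellow [ 97.6 373.7  60. ] [0.1594 0.6067]
top yellow [ 93.  357.9 623.5] [0.2025 0.6237]
top yellow [388.1 280.2 308. ] [ 0.4259 -0.2235]
top blue [441.1 285.7 305. ] [ 0.4105 -0.3789]
top blue [129.7 231.5 109. ] [0.5703 0.5479]
top blue [ 538.6  185.9 3595.5] [ 0.7156 -0.6925]
top green [315.4 240.7 264.5] [ 0.5391 -0.0097]
top red [ 408.9  225.4 2469.5] [ 0.5497 -0.2481]
top red [304.3 182.7  67. ] [0.663  0.0208]
scene purple [223.2 419.9 461.5] [ 0.8438 -0.3553]
scene purple [358.5 355.3  77.5] [ 0.8284 -0.0083]
scene purple [480.  328.5  44.5] [0.8881 0.3071]
scene purple [510.8 315.   42. ] [0.8883 0.4038]
scene purple [482.6 313.9  43. ] [0.8561 0.3385]
scene purple [539.8 302.1  38.5] [0.8879 0.4988]
scene purple [512.9 300.9  43. ] [0.8562 0.4356]
scene purple [485.8 299.9  41. ] [0.8246 0.3715]
scene purple [514.9 287.3  43. ] [0.824  0.4675]
scene purple [364.4 211.9 244. ] [0.4214 0.2201]
scene purple [447.7 180.4 593. ] [0.4089 0.5277]
scene purple [405.3  73.5  52. ] [-0.1608  0.7061]
scene purple [378.1  67.3 691.5] [-0.241   0.6275]
scene yellow [223.5 260.1 271. ] [ 0.4238 -0.2229]
scene yellow [ 429.5  119.5 1375.5] [0.1237 0.6387]
scene blue [  61.4  410.8 7024.5] [ 0.6766 -0.6809]
scene blue [167.4 275.5 294. ] [ 0.4107 -0.3776]
scene blue [473.6 181.1  91.5] [0.444  0.6033]
scene green [308.6 257.6 180.5] [ 0.5274 -0.0098]
scene red [ 218.4  314.3 3280.5] [ 0.6989 -0.2928]
scene red [344.  252.5  80.5] [0.6591 0.0234]
```

View pics/c1.png

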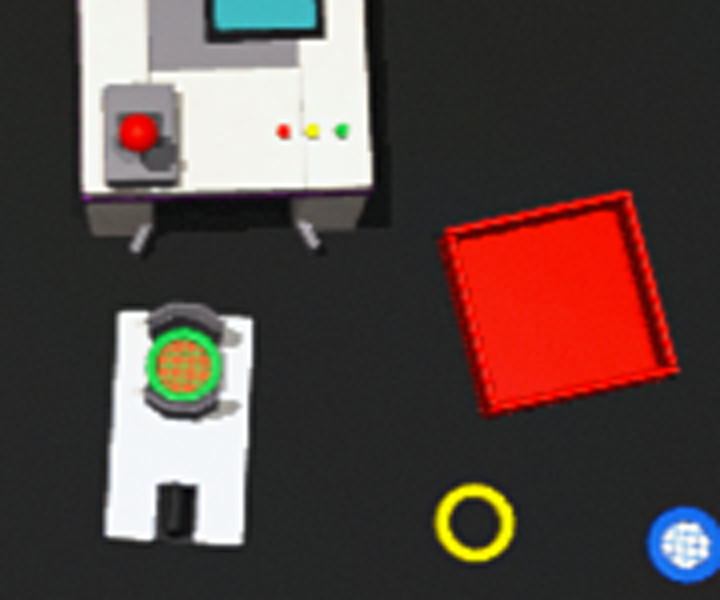

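View pics/c2.png

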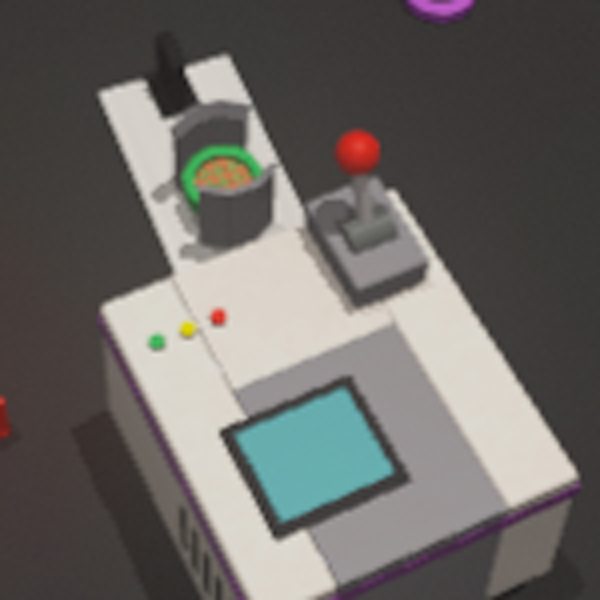

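```bash
cat > tr.py <<'E'
from h import *
def quadw(n,pts,z): return np.array([onz(n,p,z) for p in pts])
def tray_est(im,n="top",roi=(200,300,280,350)):
    """white plate's rect in the top picture -> tray origin, yaw"""
    h=cv2.cvtColor(im,cv2.COLOR_BGR2HSV);m=cv2.inRange(h,(0,0,140),(180,60,255))
    k=np.zeros_like(m);a,b,c,d=roi;k[a:b,c:d]=m[a:b,c:d]
    q=np.vstack([c for c in cv2.findContours(k,cv2.RETR_EXTERNAL,cv2.CHAIN_APPROX_NONE)[0] if cv2.contourArea(c)>30])[:,0]
    w=np.array([onz(n,p,.008) for p in q])
    (c,s,a)=cv2.minAreaRect((w*1000).astype(np.float32))
    return np.array(c)/1000,s,a
E
python3 - <<'E'
from tr import *
im=cv2.imread("pics/top0.png")
print("tray",tray_est(im))
T=lambda P:[(269.6+x/4,149.6+y/4) for x,y in P]
q=quadw("top",T([(118,312),(252,318),(243,545),(105,537)]),.008);print(q.round(4),q.mean(0))
h=cv2.cvtColor(im,cv2.COLOR_BGR2HSV)
q=quadw("top",T([(82,188),(372,186)])+[(290,123),(361,123)],.125);print("tester",q.round(4))
print("handle top", onz("top",T([(177,485)])[0],.058),onz("top",T([(177,515)])[0],.05))
for b in blobs(im,"green"): print("green",onz("top",b[:2],.04))
s=cv2.imread("pics/scene0.png")
S=lambda P:[(254.6+x/4,214.6+y/4) for x,y in P]
print("tester s",quadw("scene",S([(102,308),(398,192),(580,485)]),.125).round(4))
print("tray s",quadw("scene",S([(98,92),(230,55)]),.008).round(4))
print("bin",quadw("top",T([(445,230),(630,192),(678,370),(487,413)]),.04).round(4))
E
```

```text
tray (array([ 0.49672141, -0.00671182]), (101.21141052246094, 169.33856201171875), 86.9994888305664)
[[ 0.5829  0.0393]
 [ 0.5786 -0.0612]
 [ 0.409  -0.0537]
 [ 0.4145  0.0475]] [ 0.49626417 -0.0070294 ]
tester [[ 0.6463  0.0613]
 [ 0.6482 -0.1395]
 [ 0.8637  0.0641]
 [ 0.8642 -0.1387]]
handle top [ 0.44751008 -0.00506968] [ 0.42697444 -0.00513574]
green [ 0.53764148 -0.00959997]
tester s [[ 0.6538 -0.1385]
 [ 0.649   0.0609]
 [ 0.8694  0.0635]]
tray s [[ 0.412  -0.0525]
 [ 0.4185  0.0486]]
bin [[ 0.6387 -0.2026]
 [ 0.6681 -0.3404]
 [ 0.5343 -0.3694]
 [ 0.5023 -0.2295]]
```

```bash
python3 -c "
from h import *
print(go(.537,-.009,.17,-.05))"
```

```text
(array([ 0.5073,  0.0675, -0.348 ]), array([  0.1, -17.3,  -0. ]))
```

{"op": "apply_moves", "data": {
  "plan": [
    [0.05, 0, -0.034, 0, 0, 0, -1],
    [0.1, 0, -0.069, 0, 0, 0, -1],
    [0.15, 0, -0.103, 0, 0, 0, -1],
    [0.2, 0, -0.138, 0, 0, 0, -1],
    [0.25, 0, -0.172, 0, 0, 0, -1]
  ],
  "squeeze": 20
}}

```text
time: 0.72
tool_pos: [0.357, 0.2435, 0.2376]
tool_rot: [-1.571, 0.0, -0.352]
contact_force: [0.1, 0.7, -0.1]
opening: 0.0914
```

{"op": "apply_moves", "data": {
  "plan": [
    [0.05, 0.01, -0.034, 0, 0, 0, -1],
    [0.1, 0.02, -0.069, 0, 0, 0, -1],
    [0.15, 0.03, -0.103, 0, 0, 0, -1],
    [0.2, 0.04, -0.138, 0, 0, 0, -1],
    [0.25, 0.05, -0.172, 0, 0, 0, -1]
  ]
}}

```text
time: 1.35
tool_pos: [0.5325, -0.0042, 0.1872]
tool_rot: [-1.571, 0.0, -0.352]
contact_force: [0.3, 1.6, 0.4]
opening: 0.0916
```

{"op": "apply_moves", "data": {
  "plan": [
    [0.007, 0.017, -0.004, 0, -8, 0, -1],
    [0.007, 0.017, -0.004, 0, -17.3, 0, -1],
    [0.007, 0.017, -0.004, 0, -17.3, 0, -1],
    [0.007, 0.017, -0.004, 0, -17.3, 0, -1],
    [0.007, 0.017, -0.004, 0, -17.3, 0, -1]
  ]
}}

```text
time: 1.98
tool_pos: [0.537, -0.0082, 0.171]
tool_rot: [-1.571, -0.001, -0.051]
contact_force: [0.5, -0.3, -0.4]
opening: 0.092
```

Run:
```python
from h import *
s=robot.observe();print(s["time"],s["tool_pos"],s["tool_rot"],s["contact_force"])
print(go(.537,-.009,.027,-.05))
cv2.imwrite("pics/s1.png",cams.read_camera("scene"))
im=cams.read_camera("scene");cv2.imwrite("pics/s1.png",cv2.resize(im[150:350,220:420],None,fx=3,fy=3))
```

```text
1.975 [ 0.53696073 -0.00824811  0.17098506] [-1.57076595e+00 -5.43166501e-04 -5.10570183e-02] [ 0.54643358 -0.27557883 -0.3842389 ]
(array([-0.    ,  0.144 , -0.0008]), array([-0. , -0.1,  0. ]))
```

View pics/s1.png

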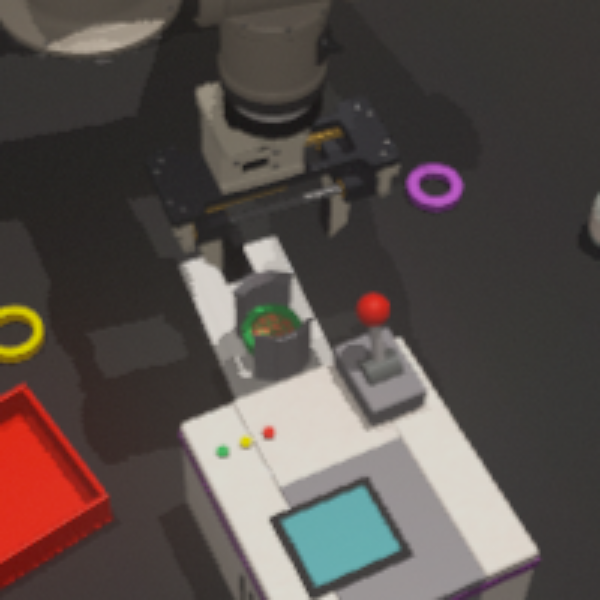

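{"op": "apply_moves", "data": {
  "plan": [
    [0, 0.035, 0, 0, 0, 0, -1],
    [0, 0.07, 0, 0, 0, 0, -1],
    [0, 0.1, 0, 0, 0, 0, -1],
    [0, 0.125, 0, 0, 0, 0, -1],
    [0, 0.143, 0, 0, 0, 0, -1]
  ]
}}

```text
time: 2.7
tool_pos: [0.5366, -0.0083, 0.0267]
tool_rot: [-1.571, 0.001, -0.05]
contact_force: [-0.5, 0.6, 0.2]
opening: 0.0919
```

{"op": "apply_moves", "data": {
  "plan": [
    [0, 0, 0, 0, 0, 0, 1],
    [0, 0, 0, 0, 0, 0, 1],
    [0, 0, 0, 0, 0, 0, 1],
    [0, 0, 0, 0, 0, 0, 1],
    [0, 0, 0, 0, 0, 0, 1]
  ]
}}

```text
time: 3.32
tool_pos: [0.5373, -0.0085, 0.0284]
tool_rot: [-1.571, -0.001, -0.05]
contact_force: [-0.9, -0.7, 4.4]
opening: 0.0554
```

{"op": "apply_moves", "data": {
  "plan": [
    [0, 0, 0, 0, 0, 0, 1],
    [0, 0, 0, 0, 0, 0, 1],
    [0, -0.01, 0, 0, 0, 0, 1],
    [0, -0.02, 0, 0, 0, 0, 1],
    [0, -0.03, 0, 0, 0, 0, 1]
  ]
}}

```text
time: 3.95
tool_pos: [0.537, -0.0085, 0.0586]
tool_rot: [-1.571, -0.0, -0.05]
contact_force: [0.9, -0.9, -0.5]
opening: 0.0555
```

{"op": "apply_moves", "data": {
  "plan": [
    [0, -0.02, 0, 0, 0, 0, 1],
    [0, -0.04, 0, 0, 0, 0, 1],
    [0, -0.06, 0, 0, 0, 0, 1],
    [0, -0.08, 0, 0, 0, 0, 1],
    [0, -0.1, 0, 0, 0, 0, 1]
  ]
}}

```text
time: 4.58
tool_pos: [0.5368, -0.0085, 0.159]
tool_rot: [-1.571, -0.0, -0.05]
contact_force: [-0.6, -0.7, -1.0]
opening: 0.0557
```

Run:
```python
from h import *
print(go(.586,-.2855,.157,.2))
print(go(.586,-.2855,.045,.2))
im=cams.read_camera("scene")
for b in blobs(im,"green",40): print(b,px("scene",robot.observe()["tool_pos"]))
print(tray_est if 0 else '')
```

```text
(array([ 0.0629,  0.002 , -0.2742]), array([  0. , -14.3,   0. ]))
(array([ 0.0629,  0.114 , -0.2742]), array([  0. , -14.3,   0. ]))
(312.2501776830135, 231.92750533049042, 234.5) [310.65770642 230.34938007]
```

{"op": "apply_moves", "data": {
  "plan": [
    [0.012, 0, -0.054, 0, 0, 0, 1],
    [0.024, 0, -0.108, 0, 0, 0, 1],
    [0.036, 0, -0.162, 0, 0, 0, 1],
    [0.048, 0, -0.216, 0, -7, 0, 1],
    [0.063, 0, -0.274, 0, -14, 0, 1]
  ]
}}

```text
time: 5.25
tool_pos: [0.5862, -0.2868, 0.1577]
tool_rot: [-1.57, -0.0, 0.199]
contact_force: [1.1, 0.2, -1.3]
opening: 0.0557
```

{"op": "apply_moves", "data": {
  "plan": [
    [0, 0.025, 0, 0, 0, 0, 1],
    [0, 0.05, 0, 0, 0, 0, 1],
    [0, 0.075, 0, 0, 0, 0, 1],
    [0, 0.1, 0, 0, 0, 0, 1],
    [0, 0.113, 0, 0, 0, 0, 1]
  ]
}}

```text
time: 5.88
tool_pos: [0.5855, -0.2848, 0.0431]
tool_rot: [-1.569, 0.002, 0.194]
contact_force: [-1.1, 0.6, -1.3]
opening: 0.0551
```

{"op": "apply_moves", "data": {
  "plan": [
    [0, 0, 0, 0, 0, 0, 1],
    [0, 0, 0, 0, 0, 0, 0.5],
    [0, 0, 0, 0, 0, 0, -0.5],
    [0, 0, 0, 0, 0, 0, -0.5],
    [0, 0, 0, 0, 0, 0, -0.5]
  ]
}}

```text
time: 6.5
tool_pos: [0.5864, -0.2854, 0.0451]
tool_rot: [-1.571, -0.001, 0.194]
contact_force: [0.1, 0.1, 0.6]
opening: 0.0686
```

{"op": "apply_moves", "data": {
  "plan": [
    [0, 0, 0, 0, 0, 0, -0.5],
    [0, -0.025, 0, 0, 0, 0, -0.5],
    [0, -0.05, 0, 0, 0, 0, -0.5],
    [0, -0.09, 0, 0, 0, 0, -0.5],
    [0, -0.13, 0, 0, 0, 0, -0.5]
  ]
}}

```text
time: 7.12
tool_pos: [0.586, -0.2852, 0.1757]
tool_rot: [-1.57, 0.0, 0.194]
contact_force: [-0.3, -0.5, 0.2]
opening: 0.0686
```

Run:
```python
from h import *
for n in("top","scene"):
    im=cams.read_camera(n)
    for c,z in (("purple",.006),("yellow",.007),("blue",.005),("green",.013)):
        for b in blobs(im,c,100): print(n,c,np.round(b,1),np.round(onz(n,b[:2],z),4))
print(go(.421,.2205,.17,0))
```

```text
top purple [ 79.7 476.3 212. ] [-0.1099  0.6317]
top purple [236.9 281.6 305.5] [0.4208 0.2208]
top purple [438.8 104.7 155.5] [ 0.9815 -0.3997]
top yellow [  86.1  386.5 3827. ] [0.1244 0.636 ]
top blue [442.9 286.5 237. ] [ 0.4082 -0.3841]
top blue [129.7 231.5 109. ] [0.5703 0.5479]
top blue [ 538.6  185.9 3595.5] [ 0.7156 -0.6925]
scene purple [223.3 419.9 460.5] [ 0.8438 -0.3552]
scene purple [364.3 211.9 243.5] [0.4214 0.22  ]
scene purple [447.8 180.4 596. ] [0.4089 0.5278]
scene purple [ 386.6   66.1 1228.5] [-0.2347  0.663 ]
scene yellow [ 429.5  119.7 1395. ] [0.1245 0.6384]
scene blue [  61.4  410.8 7026. ] [ 0.6765 -0.6809]
scene green [218.6 314.9 329. ] [ 0.5882 -0.2866]
(array([-0.0661,  0.0063,  0.5299]), array([ 0.3, 11.2,  0.4]))
```

{"op": "apply_moves", "data": {
  "plan": [
    [-0.007, 0, 0.053, 0, 0, 0, -1],
    [-0.014, 0, 0.106, 0, 0, 0, -1],
    [-0.021, 0, 0.159, 0, 0, 0, -1],
    [-0.028, 0, 0.212, 0, 0, 0, -1],
    [-0.033, 0, 0.265, 0, 0, 0, -1]
  ]
}}

```text
time: 7.85
tool_pos: [0.5016, -0.0301, 0.1743]
tool_rot: [-1.57, 0.0, 0.194]
contact_force: [1.2, -0.1, 0.8]
opening: 0.0918
```

{"op": "apply_moves", "data": {
  "plan": [
    [-0.007, 0, 0.053, 0, 0, 0, -1],
    [-0.014, 0, 0.106, 0, 0, 0, -1],
    [-0.021, 0, 0.159, 0, 0, 0, -1],
    [-0.028, 0, 0.212, 0, 6, 0, -1],
    [-0.033, 0.006, 0.265, 0, 11.2, 0, -1]
  ]
}}

```text
time: 8.48
tool_pos: [0.4183, 0.2235, 0.1687]
tool_rot: [-1.571, -0.001, -0.004]
contact_force: [0.7, 0.9, -0.4]
opening: 0.092
```

{"op": "apply_moves", "data": {
  "plan": [
    [0, 0.03, 0, 0, 0, 0, -1],
    [0, 0.06, 0, 0, 0, 0, -1],
    [0, 0.06, 0, 0, 0, 0, -1],
    [0, 0.06, 0, 0, 0, 0, -1],
    [0, 0.06, 0, 0, 0, 0, -1]
  ]
}}

```text
time: 9.1
tool_pos: [0.4198, 0.222, 0.1099]
tool_rot: [-1.57, -0.002, -0.001]
contact_force: [-0.0, 0.7, 0.7]
opening: 0.0919
```

Run:
```python
from h import *
for n in("top","scene"):
    im=cams.read_camera(n)
    for c,z in (("purple",.006),("yellow",.007),("blue",.005),("green",.013)):
        for b in blobs(im,c,100): print(n,c,np.round(b,1),np.round(onz(n,b[:2],z),4))
im=cams.read_camera("top");print(tray_est(im) if 0 else '')
print(go(.421,.2205,.014,0),robot.observe()["tool_pos"])
from tr import *
print(tray_est(im))
```

```text
top purple [438.8 104.7 155. ] [ 0.9815 -0.3998]
top yellow [  86.1  386.5 3827. ] [0.1244 0.636 ]
top yellow [388.1 280.3 307. ] [ 0.4258 -0.2234]
top blue [441.1 285.7 305. ] [ 0.4105 -0.3789]
top blue [129.7 231.5 109. ] [0.5703 0.5479]
top blue [ 538.6  185.9 3595.5] [ 0.7156 -0.6925]
top green [408.4 226.3 238. ] [ 0.5866 -0.2876]
scene purple [223.3 419.9 460.5] [ 0.8438 -0.3552]
scene purple [364.3 212.3 225.5] [0.4225 0.2191]
scene purple [448.  180.4 578. ] [0.4091 0.5288]
scene purple [370.2  66.7 231. ] [-0.2568  0.6001]
scene purple [395.8  61.6 522. ] [-0.2482  0.713 ]
scene yellow [223.6 260.2 275. ] [ 0.4241 -0.2229]
scene yellow [ 429.5  119.7 1403.5] [0.1245 0.6384]
scene blue [  61.4  410.8 7025.5] [ 0.6766 -0.6809]
scene blue [167.4 275.5 295. ] [ 0.4108 -0.3775]
scene green [218.6 314.7 320.5] [ 0.5875 -0.2864]

(array([ 0.0014,  0.0955, -0.0015]), array([-0. , -0.1,  0.1])) [0.41947588 0.22195793 0.10949795]
(array([ 0.49672141, -0.00671182]), (101.21141052246094, 169.33856201171875), 86.9994888305664)
```

{"op": "apply_moves", "data": {
  "plan": [
    [0.001, 0.03, -0.001, 0, 0, 0, -1],
    [0.001, 0.06, -0.001, 0, 0, 0, -1],
    [0.001, 0.08, -0.001, 0, 0, 0, -1],
    [0.001, 0.092, -0.001, 0, 0, 0, -1],
    [0.001, 0.096, -0.001, 0, 0, 0, -1]
  ]
}}

```text
time: 9.88
tool_pos: [0.42, 0.2209, 0.0125]
tool_rot: [-1.571, 0.0, -0.001]
contact_force: [-0.6, -0.4, -0.2]
opening: 0.0922
```

{"op": "apply_moves", "data": {
  "plan": [
    [0, 0, 0, 0, 0, 0, 1],
    [0, 0, 0, 0, 0, 0, 1],
    [0, 0, 0, 0, 0, 0, 1],
    [0, 0, 0, 0, 0, 0, 1],
    [0, 0, 0, 0, 0, 0, 1]
  ]
}}

```text
time: 10.5
tool_pos: [0.4202, 0.221, 0.013]
tool_rot: [-1.571, -0.001, -0.001]
contact_force: [-0.4, 0.1, 3.3]
opening: 0.0544
```

{"op": "apply_moves", "data": {
  "plan": [
    [0, 0, 0, 0, 0, 0, 1],
    [0, -0.02, 0, 0, 0, 0, 1],
    [0, -0.06, 0, 0, 0, 0, 1],
    [0, -0.1, 0, 0, 0, 0, 1],
    [0, -0.14, 0, 0, 0, 0, 1]
  ]
}}

```text
time: 11.12
tool_pos: [0.4196, 0.2208, 0.1538]
tool_rot: [-1.571, 0.001, -0.001]
contact_force: [1.0, -0.2, -0.3]
opening: 0.0542
```

Run:
```python
from h import *
s=robot.observe();print(s["tool_pos"],s["tool_rot"])
im=cams.read_camera("scene")
for b in blobs(im,"purple",100): print(b,onz("scene",b[:2],s["tool_pos"][2]-.008))
print(go(.537,-.009,.154,-.05))
```

```text
[0.41964914 0.22082848 0.15378358] [-1.57092857e+00  5.60304281e-04 -9.46948509e-04]
(223.22702702702702, 419.9221621621622, 462.5) [ 0.89516563 -0.35136206]
(369.9210727969348, 179.22528735632184, 217.5) [0.42366637 0.22273352]
(448.13298939524213, 180.39151619375178, 581.5) [0.51514208 0.42217538]
(370.6214859437751, 59.46686746987952, 166.0) [-0.10718087  0.50733564]
(array([ 0.115 ,  0.0049, -0.2306]), array([-0.2,  2.8,  0.4]))
```

{"op": "apply_moves", "data": {
  "plan": [
    [0.023, 0, -0.046, 0, 0, 0, 1],
    [0.046, 0, -0.092, 0, 0, 0, 1],
    [0.069, 0, -0.138, 0, 0, 0, 1],
    [0.092, 0, -0.184, 0, 1.5, 0, 1],
    [0.116, 0, -0.23, 0, 2.8, 0, 1]
  ]
}}

```text
time: 11.8
tool_pos: [0.5362, -0.0107, 0.1523]
tool_rot: [-1.571, 0.0, -0.051]
contact_force: [0.9, 1.1, -0.6]
opening: 0.0543
```

{"op": "apply_moves", "data": {
  "plan": [
    [0, 0.02, 0, 0, 0, 0, 1],
    [0, 0.035, 0, 0, 0, 0, 1],
    [0, 0.035, 0, 0, 0, 0, 1],
    [0, 0.035, 0, 0, 0, 0, 1],
    [0, 0.035, 0, 0, 0, 0, 1]
  ]
}}

```text
time: 12.42
tool_pos: [0.5361, -0.0087, 0.1184]
tool_rot: [-1.571, -0.001, -0.049]
contact_force: [0.2, -0.2, -1.1]
opening: 0.0541
```

Run:
```python
from h import *
s=robot.observe();print(s["tool_pos"],s["tool_rot"],s["opening"])
im=cams.read_camera("scene")
cv2.imwrite("pics/s2.png",cv2.resize(im[190:310,250:390],None,fx=5,fy=5,interpolation=cv2.INTER_CUBIC))
print(go(.536,-.009,.039,-.05))
```

```text
[ 0.53610891 -0.00874312  0.11844067] [-1.57087064e+00 -1.33870403e-03 -4.89394838e-02] 0.05411049416191381
(array([-0.0002,  0.0794, -0.0002]), array([0. , 0.1, 0.1]))
```

View pics/s2.png

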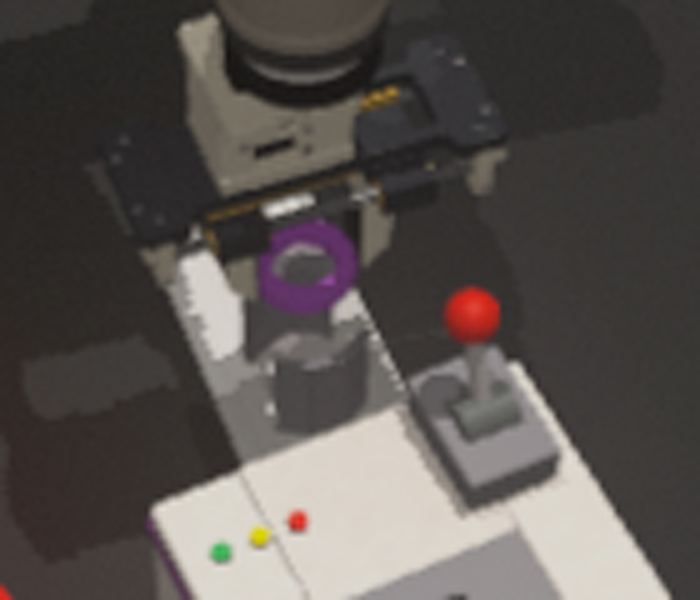

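{"op": "apply_moves", "data": {
  "plan": [
    [0, 0.015, 0, 0, 0, 0, 1],
    [0, 0.028, 0, 0, 0, 0, 1],
    [0, 0.038, 0, 0, 0, 0, 1],
    [0, 0.048, 0, 0, 0, 0, 1],
    [0, 0.056, 0, 0, 0, 0, 1]
  ]
}}

```text
time: 13.1
tool_pos: [0.5356, -0.0092, 0.0609]
tool_rot: [-1.571, 0.001, -0.05]
contact_force: [-1.1, -0.5, -0.8]
opening: 0.0543
```

{"op": "apply_moves", "data": {
  "plan": [
    [0, 0.006, 0, 0, 0, 0, 1],
    [0, 0.012, 0, 0, 0, 0, 1],
    [0, 0.018, 0, 0, 0, 0, 1],
    [0, 0.022, 0, 0, 0, 0, 1],
    [0, 0.022, 0, 0, 0, 0, 1]
  ]
}}

```text
time: 13.72
tool_pos: [0.5357, -0.0091, 0.0395]
tool_rot: [-1.571, 0.0, -0.05]
contact_force: [-0.1, -0.4, -0.5]
opening: 0.0543
```

Run:
```python
from h import *
s=robot.observe();print(s)
im=cams.read_camera("scene")
for b in blobs(im,"purple",30): print(b)
cv2.imwrite("pics/s3.png",cv2.resize(im[190:310,250:390],None,fx=5,fy=5,interpolation=cv2.INTER_CUBIC))
print(go(.536,-.009,.039,-.05))
```

```text
{'time': 13.725, 'qpos': array([-1.60207671e-01,  6.00199218e-01,  1.72596189e+00,  1.08656355e-04,
        8.15837201e-01, -1.68124076e+00]), 'qvel': array([ 3.62112184e-05, -6.98989847e-03, -6.07839906e-03, -2.73037393e-03,
        7.00727896e-03, -6.80745429e-04]), 'joint_efforts': array([-1.83320168e-02, -4.84558117e+01, -1.70486069e+01, -3.56554741e-02,
        2.86225736e-02, -1.86334619e-04]), 'tool_pos': array([ 0.53566041, -0.00914306,  0.03945756]), 'tool_rot': array([-1.57067299e+00,  3.94466592e-04, -4.98376837e-02]), 'contact_force': array([-0.09971785, -0.39090457, -0.48139083]), 'torque': array([-0.00111589,  0.0329528 ,  0.00479339]), 'opening': 0.05431653083790355}
(223.27361563517914, 419.9323199420919, 460.5)
(346.9670781893004, 360.6460905349794, 40.5)
(479.97003745318347, 328.4943820224719, 44.5)
(510.8333333333333, 314.9920634920635, 42.0)
(482.69288389513105, 313.95880149812734, 44.5)
(539.8418803418803, 302.0940170940171, 39.0)
(512.8914728682171, 300.9147286821705, 43.0)
(485.7560975609756, 299.8943089430894, 41.0)
(514.8682170542635, 287.3255813953488, 43.0)
(312.4793388429752, 255.95592286501375, 60.5)
(448.14338760354184, 180.5221365324193, 583.5)
(386.587068731323, 66.09589785384405, 1227.0)
(array([0.0002, 0.0007, 0.0001]), array([-0.,  0., -0.]))
```

{"op": "apply_moves", "data": {
  "plan": [
    [0, 0.001, 0, 0, 0, 0, 1],
    [0, 0.002, 0, 0, 0, 0, 1],
    [0, 0.002, 0, 0, 0, 0, 0.5],
    [0, 0.002, 0, 0, 0, 0, -0.6],
    [0, 0.002, 0, 0, 0, 0, -0.6]
  ]
}}

```text
time: 14.4
tool_pos: [0.5359, -0.0092, 0.0378]
tool_rot: [-1.571, -0.0, -0.05]
contact_force: [-0.1, -0.3, 0.6]
opening: 0.0698
```

{"op": "apply_moves", "data": {
  "plan": [
    [0, 0, 0, 0, 0, 0, -0.6],
    [0, -0.03, 0, 0, 0, 0, -0.6],
    [0, -0.06, 0, 0, 0, 0, -0.6],
    [0, -0.1, 0, 0, 0, 0, -0.6],
    [0, -0.14, 0, 0, 0, 0, -0.6]
  ]
}}

```text
time: 15.02
tool_pos: [0.5355, -0.0091, 0.1789]
tool_rot: [-1.571, 0.0, -0.05]
contact_force: [-0.3, -0.6, 0.1]
opening: 0.0738
```

{"op": "apply_moves", "data": {
  "plan": [
    [-0.02, 0, -0.05, 0, 0, 0, -1],
    [-0.04, 0, -0.1, 0, 0, 0, -1],
    [-0.06, 0, -0.15, 0, 0, 0, -1],
    [-0.08, 0, -0.2, 0, 0, 0, -1],
    [-0.1, 0, -0.25, 0, 0, 0, -1]
  ]
}}

```text
time: 15.65
tool_pos: [0.4226, -0.2553, 0.1779]
tool_rot: [-1.571, -0.0, -0.05]
contact_force: [0.3, 0.6, -0.2]
opening: 0.0916
```

Run:
```python
from tr import *
print(robot.observe()["tool_pos"])
t=cams.read_camera("top");s=cams.read_camera("scene")
a=cv2.resize(s[215:295,270:370],(500,400),interpolation=cv2.INTER_CUBIC)
b=cv2.resize(t[215:295,280:350],(300,343),interpolation=cv2.INTER_CUBIC)
c=np.zeros((400,800,3),np.uint8);c[:,:500]=a;c[:343,500:]=b;cv2.imwrite("pics/p1.png",c)
print(tray_est(t))
for n,im in(("top",t),("scene",s)):
    for c,z in (("purple",.036),("blue",.005),("yellow",.007)):
        for b in blobs(im,c,60): 
            p=onz(n,b[:2],z)
            if .35<p[0]<.62 and abs(p[1])<.45: print(n,c,np.round(b,1),p.round(4))
print(go(.4105,-.3785,.10,-0.0))
```

```text
[ 0.42257469 -0.25533254  0.17788506]
(array([ 0.49672141, -0.00671182]), (101.21141052246094, 169.33856201171875), 86.9994888305664)
top purple [315.8 241.  264. ] [ 0.5373 -0.0107]
top blue [439.9 291.6  75.5] [ 0.3932 -0.3745]
scene purple [308.4 258.2 178. ] [ 0.5317 -0.0125]
scene blue [167.3 275.8 297. ] [ 0.4116 -0.378 ]
scene yellow [223.8 260.3 255. ] [ 0.4246 -0.2225]
(array([-0.0045,  0.078 , -0.1208]), array([ 0.1, -3.2, -0. ]))
```

View pics/p1.png

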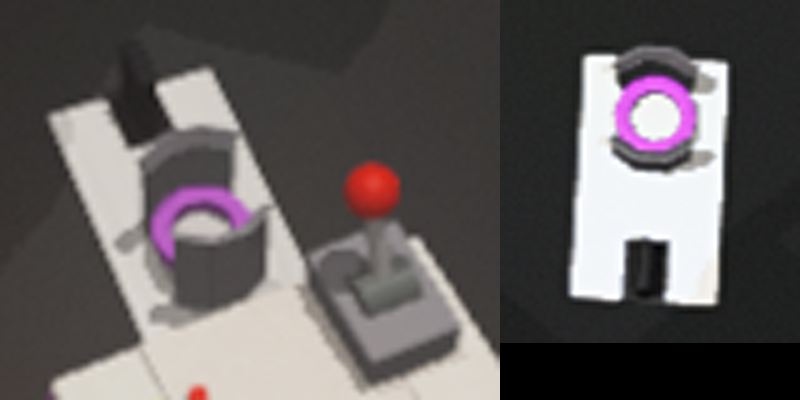

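{"op": "apply_moves", "data": {
  "plan": [
    [-0.001, 0.01, -0.03, 0, 0, 0, -1],
    [-0.002, 0.02, -0.06, 0, 0, 0, -1],
    [-0.0035, 0.04, -0.09, 0, 0, 0, -1],
    [-0.0045, 0.06, -0.121, 0, -3, 0, -1],
    [-0.0045, 0.078, -0.121, 0, -3, 0, -1]
  ]
}}

```text
time: 16.38
tool_pos: [0.413, -0.3759, 0.0988]
tool_rot: [-1.571, -0.0, 0.001]
contact_force: [-0.2, 0.7, 0.2]
opening: 0.0919
```

{"op": "apply_moves", "data": {
  "plan": [
    [0, 0, 0, 0, 0, 0, -1],
    [0, 0, 0, 0, 0, 0, -1],
    [0, 0, 0, 0, 0, 0, -1],
    [0, 0, 0, 0, 0, 0, -1],
    [0, 0, 0, 0, 0, 0, -1]
  ]
}}

```text
time: 17.0
tool_pos: [0.4131, -0.3745, 0.1001]
tool_rot: [-1.571, -0.0, 0.003]
contact_force: [0.3, -0.2, 0.1]
opening: 0.0918
```

Run:
```python
from tr import *
print(robot.observe()["tool_pos"])
s=cams.read_camera("scene")
for b in blobs(s,"blue",60): print(b,onz("scene",b[:2],.005))
print(go(.4105,-.3785,.0135,-0.0))
```

```text
[ 0.41310872 -0.3744715   0.10006263]
(61.45402585082414, 410.77146922803274, 7027.5) [ 0.67656142 -0.68089473]
(167.27796420581655, 275.8501118568233, 298.0) [ 0.41166897 -0.37803095]
(473.6302367941712, 181.12021857923497, 91.5) [0.44404828 0.60330835]
(array([-0.0026,  0.0865, -0.004 ]), array([0. , 0.1, 0. ]))
```

{"op": "apply_moves", "data": {
  "plan": [
    [-0.002, 0.03, -0.004, 0, 0, 0, -1],
    [-0.002, 0.05, -0.004, 0, 0, 0, -1],
    [-0.002, 0.07, -0.004, 0, 0, 0, -1],
    [-0.002, 0.081, -0.004, 0, 0, 0, -1],
    [-0.002, 0.086, -0.004, 0, 0, 0, -1]
  ]
}}

```text
time: 17.68
tool_pos: [0.4109, -0.3784, 0.0133]
tool_rot: [-1.57, 0.0, 0.003]
contact_force: [0.5, 0.0, 0.1]
opening: 0.092
```

{"op": "apply_moves", "data": {
  "plan": [
    [0, 0, 0, 0, 0, 0, 1],
    [0, 0, 0, 0, 0, 0, 1],
    [0, 0, 0, 0, 0, 0, 1],
    [0, 0, 0, 0, 0, 0, 1],
    [0, 0, 0, 0, 0, 0, 1]
  ]
}}

```text
time: 18.3
tool_pos: [0.411, -0.3786, 0.014]
tool_rot: [-1.571, -0.0, 0.002]
contact_force: [-0.1, 1.2, 2.6]
opening: 0.0552
```

{"op": "apply_moves", "data": {
  "plan": [
    [0, 0, 0, 0, 0, 0, 1],
    [0, -0.02, 0, 0, 0, 0, 1],
    [0, -0.06, 0, 0, 0, 0, 1],
    [0, -0.1, 0, 0, 0, 0, 1],
    [0, -0.14, 0, 0, 0, 0, 1]
  ]
}}

```text
time: 18.92
tool_pos: [0.4107, -0.3783, 0.1547]
tool_rot: [-1.57, 0.0, 0.003]
contact_force: [-0.5, -0.2, -0.2]
opening: 0.0551
```

{"op": "apply_moves", "data": {
  "plan": [
    [0, 0, 0, 0, 0, 0, 1],
    [0, 0, 0, 0, 0, 0, 1],
    [0, 0, 0, 0, 0, 0, 1],
    [0, 0, 0, 0, 0, 0, 1],
    [0, 0, 0, 0, 0, 0, 1]
  ]
}}

```text
time: 19.55
tool_pos: [0.4108, -0.3784, 0.1531]
tool_rot: [-1.57, 0.001, 0.002]
contact_force: [0.3, 0.5, -1.2]
opening: 0.0551
```

Run:
```python
from h import *
s=robot.observe();print(s["tool_pos"],s["tool_rot"])
im=cams.read_camera("scene")
for b in blobs(im,"blue",100): print(b,onz("scene",b[:2],s["tool_pos"][2]-.008))
print(go(.536,-.009,.154,-.05))
```

```text
[ 0.41080617 -0.3783782   0.15307174] [-1.56986999e+00  6.45410331e-04  2.45770859e-03]
(61.44454724456147, 410.7659478566175, 7025.5) [ 0.7489689  -0.63616514]
(154.10176991150442, 244.80825958702064, 339.0) [ 0.41242695 -0.37926296]
(array([ 0.126 , -0.0006,  0.3691]), array([-0.,  3., -0.]))
```

{"op": "apply_moves", "data": {
  "plan": [
    [0.013, 0, 0.037, 0, 0, 0, 1],
    [0.026, 0, 0.074, 0, 0, 0, 1],
    [0.039, 0, 0.112, 0, 0, 0, 1],
    [0.052, 0, 0.15, 0, 0, 0, 1],
    [0.065, 0, 0.19, 0, 0, 0, 1]
  ]
}}

```text
time: 20.23
tool_pos: [0.4758, -0.1872, 0.1537]
tool_rot: [-1.571, -0.0, 0.002]
contact_force: [1.3, -0.5, -0.5]
opening: 0.0553
```

{"op": "apply_moves", "data": {
  "plan": [
    [0.015, 0, 0.045, 0, 0, 0, 1],
    [0.03, 0, 0.09, 0, 0, 0, 1],
    [0.045, 0, 0.135, 0, 1.5, 0, 1],
    [0.061, 0, 0.179, 0, 3, 0, 1],
    [0.061, 0, 0.179, 0, 3, 0, 1]
  ]
}}

```text
time: 20.85
tool_pos: [0.5366, -0.0065, 0.1536]
tool_rot: [-1.57, -0.0, -0.046]
contact_force: [-0.1, -0.3, 0.0]
opening: 0.0549
```

{"op": "apply_moves", "data": {
  "plan": [
    [0, 0.015, 0, 0, 0, 0, 1],
    [0, 0.03, 0, 0, 0, 0, 1],
    [0, 0.035, 0, 0, 0, 0, 1],
    [0, 0.035, 0, 0, 0, 0, 1],
    [0, 0.035, 0, 0, 0, 0, 1]
  ]
}}

```text
time: 21.48
tool_pos: [0.5363, -0.0096, 0.119]
tool_rot: [-1.571, -0.001, -0.05]
contact_force: [0.3, 0.1, -0.6]
opening: 0.0548
```

Run:
```python
from h import *
s=robot.observe();print(s["tool_pos"],s["tool_rot"],s["opening"])
im=cams.read_camera("scene")
for b in blobs(im,"blue",60): print(b,onz("scene",b[:2],s["tool_pos"][2]-.008))
print(go(.536,-.009,.050,-.05))
cv2.imwrite("pics/s4.png",cv2.resize(im[190:310,250:390],None,fx=5,fy=5,interpolation=cv2.INTER_CUBIC))
```

```text
[ 0.5362668  -0.00955503  0.11902445] [-1.57077129e+00 -7.10667130e-04 -5.04004481e-02] 0.054755393092923314
(61.44411234462473, 410.7692143467122, 7026.0) [ 0.73137012 -0.6470435 ]
(310.49209486166006, 242.8129117259552, 253.0) [ 0.53859699 -0.00925149]
(473.6302367941712, 181.12021857923497, 91.5) [0.52093471 0.51531023]
(array([-0.0004,  0.0691,  0.0004]), array([ 0. , -0. ,  0.1]))
```

{"op": "apply_moves", "data": {
  "plan": [
    [0, 0.015, 0, 0, 0, 0, 1],
    [0, 0.028, 0, 0, 0, 0, 1],
    [0, 0.038, 0, 0, 0, 0, 1],
    [0, 0.046, 0, 0, 0, 0, 1],
    [0, 0.054, 0, 0, 0, 0, 1]
  ]
}}

```text
time: 22.15
tool_pos: [0.5361, -0.0092, 0.0641]
tool_rot: [-1.571, 0.0, -0.05]
contact_force: [0.5, -0.0, -0.3]
opening: 0.0551
```

{"op": "apply_moves", "data": {
  "plan": [
    [0, 0.005, 0, 0, 0, 0, 1],
    [0, 0.01, 0, 0, 0, 0, 1],
    [0, 0.014, 0, 0, 0, 0, 1],
    [0, 0.014, 0, 0, 0, 0, 1],
    [0, 0.014, 0, 0, 0, 0, 1]
  ]
}}

```text
time: 22.78
tool_pos: [0.536, -0.0092, 0.0508]
tool_rot: [-1.571, -0.0, -0.05]
contact_force: [0.6, -0.5, -0.3]
opening: 0.0551
```

{"op": "apply_moves", "data": {
  "plan": [
    [0, 0, 0, 0, 0, 0, 0.5],
    [0, 0, 0, 0, 0, 0, -0.6],
    [0, 0, 0, 0, 0, 0, -0.6],
    [0, 0, 0, 0, 0, 0, -0.6],
    [0, 0, 0, 0, 0, 0, -0.6]
  ]
}}

```text
time: 23.4
tool_pos: [0.536, -0.0092, 0.0507]
tool_rot: [-1.571, -0.0, -0.05]
contact_force: [-0.3, 0.3, -0.1]
opening: 0.0733
```

{"op": "apply_moves", "data": {
  "plan": [
    [0, -0.025, 0, 0, 0, 0, -0.6],
    [0, -0.05, 0, 0, 0, 0, -0.6],
    [0, -0.075, 0, 0, 0, 0, -0.6],
    [0, -0.1, 0, 0, 0, 0, -0.6],
    [0, -0.12, 0, 0, 0, 0, -0.6]
  ]
}}

```text
time: 24.02
tool_pos: [0.5361, -0.0092, 0.1718]
tool_rot: [-1.571, -0.001, -0.05]
contact_force: [0.7, -0.3, -0.5]
opening: 0.0733
```

{"op": "apply_moves", "data": {
  "plan": [
    [-0.02, 0, -0.045, 0, 0, 0, -1],
    [-0.04, 0, -0.09, 0, 0, 0, -1],
    [-0.06, 0, -0.135, 0, 0, 0, -1],
    [-0.08, 0, -0.17, 0, 0, 0, -1],
    [-0.1, 0, -0.21, 0, -3, 0, -1]
  ]
}}

```text
time: 24.65
tool_pos: [0.4248, -0.215, 0.1708]
tool_rot: [-1.571, -0.0, 0.004]
contact_force: [0.6, 0.2, 0.3]
opening: 0.0916
```

Run:
```python
from tr import *
print(robot.observe()["tool_pos"])
t=cams.read_camera("top");s=cams.read_camera("scene")
a=cv2.resize(s[215:295,270:370],(500,400),interpolation=cv2.INTER_CUBIC)
b=cv2.resize(t[215:295,280:350],(300,343),interpolation=cv2.INTER_CUBIC)
c=np.zeros((400,800,3),np.uint8);c[:,:500]=a;c[:343,500:]=b;cv2.imwrite("pics/p2.png",c)
print(tray_est(t))
for n,im in(("top",t),("scene",s)):
    for c,z in (("blue",.046),("yellow",.007)):
        for b in blobs(im,c,60): 
            p=onz(n,b[:2],z)
            if .35<p[0]<.62 and abs(p[1])<.45: print(n,c,np.round(b,1),p.round(4))
print(go(.4250,-.223,.10,-0.0))
```

```text
[ 0.42484262 -0.21496098  0.17081492]
(array([ 0.4966409 , -0.00672083]), (101.11737823486328, 169.24835205078125), 86.94622039794922)
top blue [315.8 240.9 266. ] [ 0.536  -0.0106]
scene blue [308.8 256.5 196.5] [ 0.5337 -0.012 ]
scene yellow [232.3 245.6 265. ] [ 0.3849 -0.1848]
(array([ 0.0009,  0.0708, -0.006 ]), array([ 0.1, -0. , -0. ]))
```

View pics/p2.png

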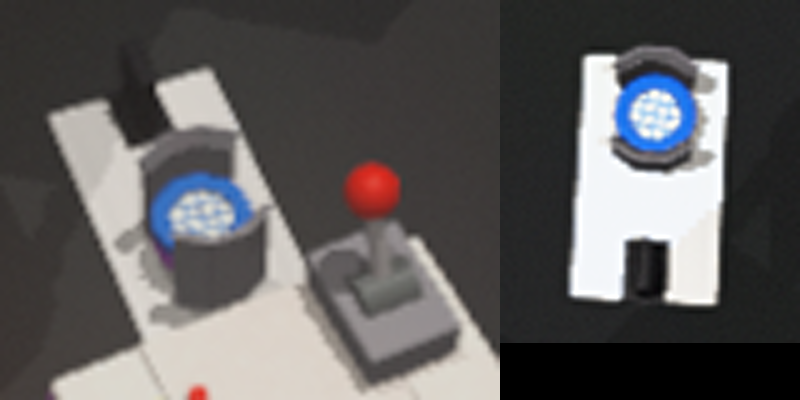

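{"op": "apply_moves", "data": {
  "plan": [
    [-0.008, 0, 0.006, 0, 0, 0, -1],
    [-0.016, 0, 0.012, 0, 0, 0, -1],
    [-0.024, 0, 0.018, 0, 0, 0, -1],
    [-0.032, 0.02, 0.024, 0, 0, 0, -1],
    [-0.04, 0.04, 0.03, 0, 0, 0, -1]
  ]
}}

```text
time: 25.38
tool_pos: [0.3853, -0.183, 0.1305]
tool_rot: [-1.571, -0.001, 0.004]
contact_force: [0.2, -0.6, -0.0]
opening: 0.0918
```

{"op": "apply_moves", "data": {
  "plan": [
    [0, 0.015, 0, 0, 0, 0, -1],
    [0, 0.03, 0, 0, 0, 0, -1],
    [0, 0.03, 0, 0, 0, 0, -1],
    [0, 0.03, 0, 0, 0, 0, -1],
    [0, 0.03, 0, 0, 0, 0, -1]
  ]
}}

```text
time: 26.0
tool_pos: [0.386, -0.1841, 0.1013]
tool_rot: [-1.571, -0.001, 0.003]
contact_force: [0.1, 0.2, -0.2]
opening: 0.0918
```

Run:
```python
from tr import *
s=cams.read_camera("scene")
for b in blobs(s,"yellow",60): print(b,onz("scene",b[:2],.007))
cv2.imwrite("pics/s5.png",cv2.resize(s[190:310,160:300],None,fx=5,fy=5,interpolation=cv2.INTER_CUBIC))
print(robot.observe()["tool_pos"],go(.3855,-.185,.0135,-0.0))
```

```text
(232.37045454545455, 245.89696969696968, 220.0) [ 0.38610652 -0.18498235]
(429.49786780383795, 119.61916607438995, 1407.0) [0.12416311 0.63859382]
[ 0.38588763 -0.18414913  0.10125068] (array([-0.0005,  0.0878, -0.0008]), array([0. , 0.2, 0.1]))
```

View pics/s5.png

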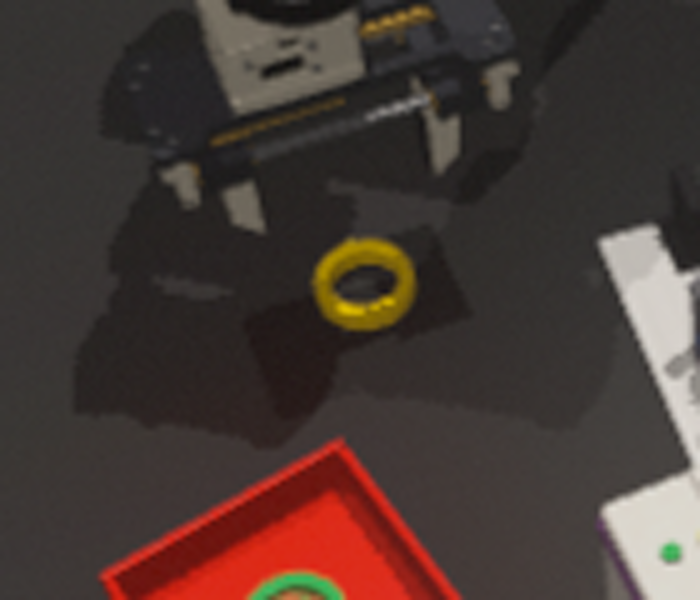

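{"op": "apply_moves", "data": {
  "plan": [
    [0, 0.03, -0.001, 0, 0, 0, -1],
    [0, 0.05, -0.001, 0, 0, 0, -1],
    [0, 0.07, -0.001, 0, 0, 0, -1],
    [0, 0.081, -0.001, 0, 0, 0, -1],
    [0, 0.087, -0.001, 0, 0, 0, -1]
  ]
}}

```text
time: 26.68
tool_pos: [0.3857, -0.1851, 0.0135]
tool_rot: [-1.571, -0.0, 0.002]
contact_force: [-0.1, -0.2, 1.2]
opening: 0.0918
```

{"op": "apply_moves", "data": {
  "plan": [
    [0, 0, 0, 0, 0, 0, 1],
    [0, 0, 0, 0, 0, 0, 1],
    [0, 0, 0, 0, 0, 0, 1],
    [0, 0, 0, 0, 0, 0, 1],
    [0, 0, 0, 0, 0, 0, 1]
  ]
}}

```text
time: 27.3
tool_pos: [0.3857, -0.1851, 0.014]
tool_rot: [-1.571, -0.0, 0.003]
contact_force: [-0.2, -0.1, 3.7]
opening: 0.0557
```

{"op": "apply_moves", "data": {
  "plan": [
    [0, 0, 0, 0, 0, 0, 1],
    [0, -0.02, 0, 0, 0, 0, 1],
    [0, -0.06, 0, 0, 0, 0, 1],
    [0, -0.1, 0, 0, 0, 0, 1],
    [0, -0.14, 0, 0, 0, 0, 1]
  ]
}}

```text
time: 27.92
tool_pos: [0.3853, -0.1848, 0.1548]
tool_rot: [-1.57, 0.0, 0.002]
contact_force: [0.8, -0.3, 0.1]
opening: 0.0553
```

{"op": "apply_moves", "data": {
  "plan": [
    [0, 0, 0, 0, 0, 0, 1],
    [0, 0, 0, 0, 0, 0, 1],
    [0, 0, 0, 0, 0, 0, 1],
    [0, 0, 0, 0, 0, 0, 1],
    [0, 0, 0, 0, 0, 0, 1]
  ]
}}

```text
time: 28.55
tool_pos: [0.3854, -0.1849, 0.1532]
tool_rot: [-1.57, 0.001, 0.002]
contact_force: [0.2, 0.5, -0.2]
opening: 0.0559
```

Run:
```python
from h import *
s=robot.observe();print(s["tool_pos"],s["tool_rot"])
im=cams.read_camera("scene")
for b in blobs(im,"yellow",60): print(b,onz("scene",b[:2],s["tool_pos"][2]-.007))
print(go(.536,-.009,.154,-.05))
```

```text
[ 0.3854154  -0.18492046  0.15315869] [-1.56996634e+00  9.16616997e-04  2.45025657e-03]
(225.5406427221172, 214.03402646502835, 264.5) [ 0.38685817 -0.18602601]
(429.4923591212989, 119.73901623686723, 1396.0) [0.2656735  0.51814899]
(array([ 0.151 , -0.0007,  0.1756]), array([-0.,  3., -0.]))
```

{"op": "apply_moves", "data": {
  "plan": [
    [0.03, 0, 0.035, 0, 0, 0, 1],
    [0.06, 0, 0.07, 0, 0, 0, 1],
    [0.09, 0, 0.105, 0, 0, 0, 1],
    [0.12, 0, 0.14, 0, 1.5, 0, 1],
    [0.15, 0, 0.175, 0, 3, 0, 1]
  ]
}}

```text
time: 29.22
tool_pos: [0.536, -0.0084, 0.1536]
tool_rot: [-1.571, 0.0, -0.051]
contact_force: [0.3, -0.1, -0.6]
opening: 0.0557
```

{"op": "apply_moves", "data": {
  "plan": [
    [0, 0.015, 0, 0, 0, 0, 1],
    [0, 0.03, 0, 0, 0, 0, 1],
    [0, 0.035, 0, 0, 0, 0, 1],
    [0, 0.035, 0, 0, 0, 0, 1],
    [0, 0.035, 0, 0, 0, 0, 1]
  ]
}}

```text
time: 29.85
tool_pos: [0.5353, -0.0103, 0.1192]
tool_rot: [-1.571, -0.001, -0.051]
contact_force: [-0.1, 1.0, -0.4]
opening: 0.0561
```

Run:
```python
from h import *
s=robot.observe();print(s["tool_pos"],s["tool_rot"],s["opening"])
im=cams.read_camera("scene")
for b in blobs(im,"yellow",60): print(b,onz("scene",b[:2],s["tool_pos"][2]-.007))
print(go(.536,-.009,.061,-.05))
```

```text
[ 0.53525833 -0.01028116  0.11918361] [-1.57082903e+00 -8.02577408e-04 -5.07473577e-02] 0.05607877402901368
(429.48097631012206, 119.69657812873892, 1393.0) [0.23106333 0.54754451]
(array([0.0005, 0.0583, 0.0012]), array([ 0. , -0. ,  0.1]))
```

Run:
```python
from h import *
HUE["yellow"]=(18,38,100)
s=robot.observe()
im=cams.read_camera("scene")
print(px("scene",s["tool_pos"]))
for b in blobs(im,"yellow",20): print(b,onz("scene",b[:2],s["tool_pos"][2]-.007))
cv2.imwrite("pics/s6.png",cv2.resize(im[190:310,250:390],None,fx=5,fy=5,interpolation=cv2.INTER_CUBIC))
```

```text
[309.67115913 240.07247318]
(111.85803293279928, 442.884290164664, 374.5) [ 0.83707979 -0.56429413]
(168.2445067788686, 430.5684899485741, 356.5) [ 0.85857295 -0.45828975]
(218.16725559481742, 313.90812720848055, 141.5) [ 0.64485904 -0.29008435]
(310.1357818586533, 242.83361157484694, 299.5) [ 0.5391595 -0.0105093]
(587.1826484018264, 196.68645357686452, 109.5) [0.70208403 0.77457725]
(429.88025889967633, 119.79745564111148, 1493.5) [0.23209161 0.54840236]
(441.5810147299509, 93.42280414620839, 305.5) [0.12607833 0.66249747]
(444.91062152964355, 42.437936593229445, 930.5) [-0.14590076  0.85501279]
(52.110501726589476, 11.105017265894778, 820.5) [-0.97290492 -0.49473046]
```

View pics/s6.png

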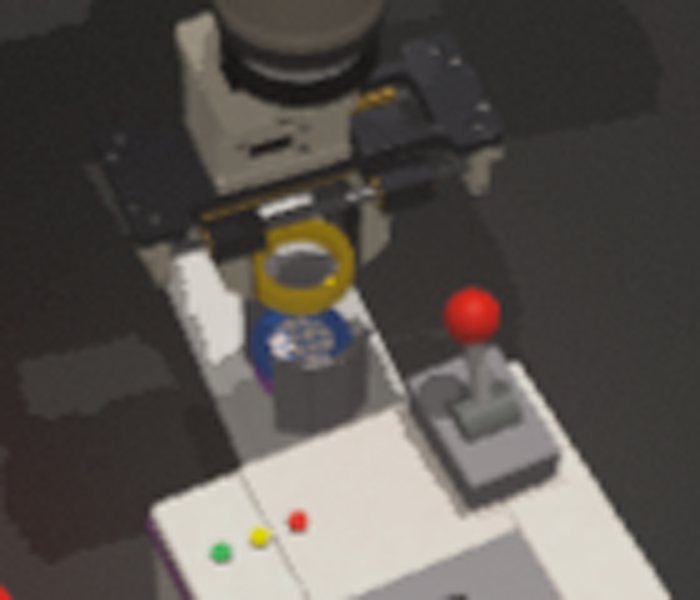

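{"op": "apply_moves", "data": {
  "plan": [
    [0, 0.012, 0.001, 0, 0, 0, 1],
    [0, 0.024, 0.001, 0, 0, 0, 1],
    [0, 0.032, 0.001, 0, 0, 0, 1],
    [0, 0.038, 0.001, 0, 0, 0, 1],
    [0, 0.044, 0.001, 0, 0, 0, 1]
  ]
}}

```text
time: 30.58
tool_pos: [0.5353, -0.0087, 0.0743]
tool_rot: [-1.571, -0.0, -0.05]
contact_force: [-0.5, -0.8, 0.2]
opening: 0.0556
```

{"op": "apply_moves", "data": {
  "plan": [
    [0, 0.005, 0, 0, 0, 0, 1],
    [0, 0.01, 0, 0, 0, 0, 1],
    [0, 0.014, 0, 0, 0, 0, 1],
    [0, 0.014, 0, 0, 0, 0, 1],
    [0, 0.014, 0, 0, 0, 0, 1]
  ]
}}

```text
time: 31.2
tool_pos: [0.5353, -0.0087, 0.0608]
tool_rot: [-1.571, -0.0, -0.05]
contact_force: [-0.3, -0.2, -0.1]
opening: 0.0556
```

{"op": "apply_moves", "data": {
  "plan": [
    [0, 0, 0, 0, 0, 0, 0.5],
    [0, 0, 0, 0, 0, 0, -0.6],
    [0, 0, 0, 0, 0, 0, -0.6],
    [0, 0, 0, 0, 0, 0, -0.6],
    [0, 0, 0, 0, 0, 0, -0.6]
  ]
}}

```text
time: 31.82
tool_pos: [0.5352, -0.0087, 0.0607]
tool_rot: [-1.571, -0.0, -0.05]
contact_force: [-0.0, -0.1, -0.3]
opening: 0.0734
```

{"op": "apply_moves", "data": {
  "plan": [
    [0, -0.02, 0, 0, 0, 0, -0.6],
    [0, -0.04, 0, 0, 0, 0, -0.6],
    [0, -0.06, 0, 0, 0, 0, -0.6],
    [0, -0.09, 0, 0, 0, 0, -0.6],
    [0, -0.11, 0, 0, 0, 0, -0.6]
  ]
}}

```text
time: 32.45
tool_pos: [0.5355, -0.0087, 0.1721]
tool_rot: [-1.571, -0.001, -0.05]
contact_force: [0.3, -0.6, -0.6]
opening: 0.073
```

{"op": "apply_moves", "data": {
  "plan": [
    [-0.02, 0, -0.045, 0, 0, 0, -0.6],
    [-0.04, 0, -0.09, 0, 0, 0, -0.6],
    [-0.06, 0, -0.135, 0, 0, 0, -0.6],
    [-0.08, 0, -0.17, 0, 0, 0, -0.6],
    [-0.1, 0, -0.21, 0, 0, 0, -0.6]
  ]
}}

```text
time: 33.08
tool_pos: [0.4241, -0.2144, 0.1708]
tool_rot: [-1.571, -0.0, -0.05]
contact_force: [1.1, -0.6, 0.6]
opening: 0.0731
```

Run:
```python
from tr import *
print(robot.observe()["tool_pos"])
t=cams.read_camera("top");s=cams.read_camera("scene");cv2.imwrite("pics/t3.png",t);cv2.imwrite("pics/s7.png",s)
a=cv2.resize(s[215:295,270:370],(500,400),interpolation=cv2.INTER_CUBIC)
b=cv2.resize(t[215:295,280:350],(300,343),interpolation=cv2.INTER_CUBIC)
c=np.zeros((400,800,3),np.uint8);c[:,:500]=a;c[:343,500:]=b;cv2.imwrite("pics/p3.png",c)
print(tray_est(t))
for n,im in(("top",t),("scene",s)):
    for b in blobs(im,"yellow",60): 
            p=onz(n,b[:2],.06)
            if .35<p[0]<.62 and abs(p[1])<.45: print(n,np.round(b,1),p.round(4))
```

```text
[ 0.42405855 -0.2144411   0.17083165]
(array([ 0.49672437, -0.00672528]), (101.11737823486328, 169.4156494140625), 86.94622039794922)
top [315.7 239.9 280.5] [ 0.5363 -0.0103]
scene [309.8 253.7 227.5] [ 0.5357 -0.0099]
```

View pics/p3.png

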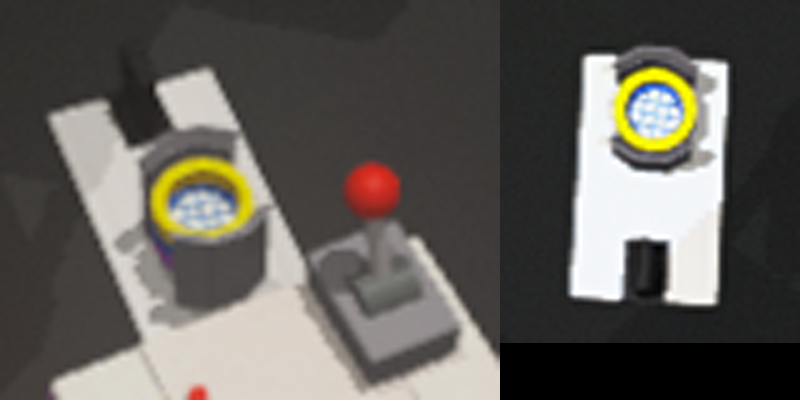

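Run:
```python
from h import *
print(go(.432,-.004,.13,-.053),go(.432,-.004,.031,-.053))
```

```text
(array([-0.0027,  0.0406,  0.2126]), array([ 0.1, -0.1, -0. ])) (array([-0.0027,  0.1396,  0.2127]), array([ 0.1, -0.1, -0. ]))
```

{"op": "apply_moves", "data": {
  "plan": [
    [-0.001, 0.01, 0.045, 0, 0, 0, -0.6],
    [-0.002, 0.02, 0.09, 0, 0, 0, -0.6],
    [-0.003, 0.03, 0.135, 0, 0, 0, -0.6],
    [-0.003, 0.04, 0.18, 0, 0, 0, -0.6],
    [-0.003, 0.04, 0.213, 0, 0, 0, -0.6]
  ]
}}

```text
time: 33.8
tool_pos: [0.4319, 0.0019, 0.1302]
tool_rot: [-1.57, 0.001, -0.049]
contact_force: [0.5, 0.4, -0.0]
opening: 0.0733
```

{"op": "apply_moves", "data": {
  "plan": [
    [0, 0, 0, 0, 0, 0, -0.6],
    [0, 0, 0, 0, 0, 0, -0.6],
    [0, 0, 0, 0, 0, 0, -0.6],
    [0, 0, 0, 0, 0, 0, -0.6],
    [0, 0, 0, 0, 0, 0, -0.6]
  ]
}}

```text
time: 34.42
tool_pos: [0.4325, -0.001, 0.1307]
tool_rot: [-1.571, -0.0, -0.051]
contact_force: [-0.2, 0.0, -1.1]
opening: 0.0738
```

Run:
```python
from h import *
print(robot.observe()["tool_pos"],go(.432,-.004,.031,-.053))
```

```text
[ 0.43250503 -0.00102528  0.13072443] (array([-0.0004,  0.0997, -0.003 ]), array([-0. ,  0.1,  0. ]))
```

Close moderately first (squeeze 10), then firm up.

{"op": "apply_moves", "data": {
  "plan": [
    [0, 0.03, -0.003, 0, 0, 0, -0.6],
    [0, 0.055, -0.003, 0, 0, 0, -0.6],
    [0, 0.075, -0.003, 0, 0, 0, -0.6],
    [0, 0.09, -0.003, 0, 0, 0, -0.6],
    [0, 0.099, -0.003, 0, 0, 0, -0.6]
  ]
}}

```text
time: 35.05
tool_pos: [0.4322, -0.0037, 0.0311]
tool_rot: [-1.571, 0.001, -0.05]
contact_force: [-0.8, 0.3, 0.0]
opening: 0.0731
```

{"op": "apply_moves", "data": {
  "plan": [
    [0, 0, 0, 0, 0, 0, 1],
    [0, 0, 0, 0, 0, 0, 1],
    [0, 0, 0, 0, 0, 0, 1],
    [0, 0, 0, 0, 0, 0, 1],
    [0, 0, 0, 0, 0, 0, 1]
  ],
  "squeeze": 12
}}

```text
time: 35.67
tool_pos: [0.4325, -0.0036, 0.0319]
tool_rot: [-1.571, -0.001, -0.05]
contact_force: [-0.1, 0.4, 0.8]
opening: 0.0279
```

{"op": "apply_moves", "data": {
  "plan": [
    [0, 0, 0, 0, 0, 0, 1],
    [0, 0, 0, 0, 0, 0, 1],
    [0, 0, 0, 0, 0, 0, 1],
    [0, 0, 0, 0, 0, 0, 1],
    [0, 0, 0, 0, 0, 0, 1]
  ],
  "squeeze": 35
}}

```text
time: 36.3
tool_pos: [0.4323, -0.0034, 0.0317]
tool_rot: [-1.571, -0.0, -0.05]
contact_force: [0.9, 2.3, 1.8]
opening: 0.0117
```

Run:
```python
from tr import *
s=robot.observe();print(s["tool_pos"],s["tool_rot"],s["opening"],s["contact_force"])
y=.012;print("align",go(.520-.065,-.0395,.031,y),"final",go(.649-.065,-.0395,.031,y))
```

```text
[ 0.43233106 -0.00342611  0.03173856] [-1.57060124e+00 -2.52875155e-05 -4.97512238e-02] 0.011709176364178533 [0.93261757 2.33995621 1.80127464]
align (array([ 0.0244,  0.0007, -0.0349]), array([-0. , -3.5,  0. ])) final (array([ 0.1533,  0.0007, -0.0285]), array([-0. , -3.5,  0. ]))
```

{"op": "apply_moves", "data": {
  "plan": [
    [0.003, 0, -0.004, 0, -0.5, 0, 1],
    [0.005, 0, -0.008, 0, -1, 0, 1],
    [0.008, 0, -0.012, 0, -1.4, 0, 1],
    [0.011, 0, -0.016, 0, -1.8, 0, 1],
    [0.014, 0, -0.02, 0, -2.2, 0, 1]
  ]
}}

```text
time: 36.92
tool_pos: [0.4436, -0.0233, 0.0317]
tool_rot: [-1.569, 0.004, -0.01]
contact_force: [-6.5, 8.5, 8.3]
opening: 0.012
```

{"op": "apply_moves", "data": {
  "plan": [
    [0.003, 0, -0.004, 0, -0.4, 0, 1],
    [0.006, 0, -0.008, 0, -0.8, 0, 1],
    [0.009, 0, -0.012, 0, -1.3, 0, 1],
    [0.01, 0, -0.015, 0, -1.3, 0, 1],
    [0.01, 0, -0.015, 0, -1.3, 0, 1]
  ]
}}

```text
time: 37.55
tool_pos: [0.4543, -0.0389, 0.0317]
tool_rot: [-1.57, 0.002, 0.012]
contact_force: [-2.7, 4.1, 5.2]
opening: 0.0119
```

{"op": "apply_moves", "data": {
  "plan": [
    [0, 0, 0, 0, 0, 0, 1],
    [0, 0, 0, 0, 0, 0, 1],
    [0, 0, 0, 0, 0, 0, 1],
    [0, 0, 0, 0, 0, 0, 1],
    [0, 0, 0, 0, 0, 0, 1]
  ]
}}

```text
time: 38.17
tool_pos: [0.4543, -0.0389, 0.0317]
tool_rot: [-1.57, 0.002, 0.012]
contact_force: [-3.0, 5.2, 4.9]
opening: 0.012
```

Run:
```python
from tr import *
s=robot.observe();print(s["tool_pos"],s["tool_rot"],s["opening"],s["contact_force"])
t=cams.read_camera("top");c=cams.read_camera("scene");cv2.imwrite("pics/t4.png",t);cv2.imwrite("pics/s8.png",c)
a=cv2.resize(t[180:280,280:370],None,fx=4.4,fy=6,interpolation=cv2.INTER_CUBIC)
a=cv2.resize(t[180:280,280:360],(400,500),interpolation=cv2.INTER_CUBIC)
b=cv2.resize(c[220:320,270:350],(400,500),interpolation=cv2.INTER_CUBIC)
cv2.imwrite("pics/p4.png",np.hstack([a,b]))
HUE["yellow"]=(20,36,120)
for n,im in(("top",t),("scene",c)):
    for b in blobs(im,"yellow",40): 
            p=onz(n,b[:2],.06)
            if .35<p[0]<.65 and abs(p[1])<.2: print(n,np.round(b,1),p.round(4))
```

```text
[ 0.45429527 -0.03885663  0.03173295] [-1.57013903  0.00172686  0.01222877] 0.012009924921372185 [-3.0433263   5.22130857  4.90578191]
top [325.9 229.5 188.5] [ 0.5668 -0.0395]
scene [303.1 264.  268. ] [ 0.5594 -0.0395]
```

View pics/p4.png

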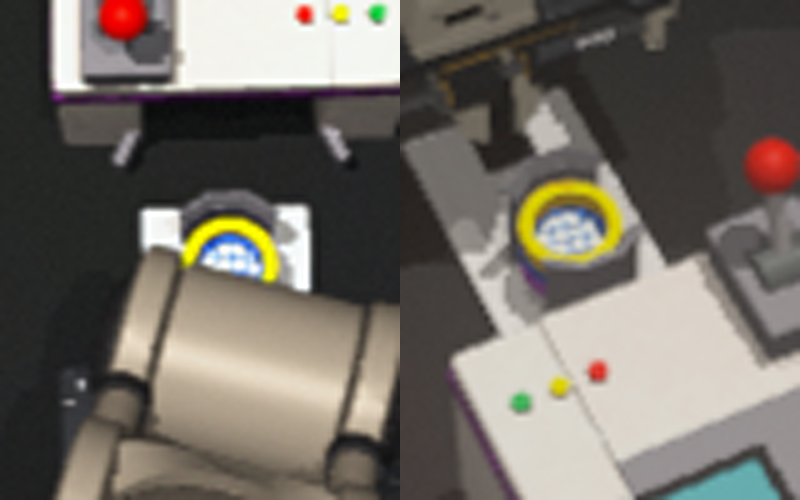

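Run:
```python
from tr import *
g=cv2.cvtColor(cv2.imread("pics/t4.png"),cv2.COLOR_BGR2GRAY).astype(float)
def edges(v,a,b):
    r=g[v,a:b];o=[]
    for i in range(len(r)-1):
        lo,hi=sorted((r[i],r[i+1]))
    th=(r.max()+r.min())/2
    return [round(a+i+(th-r[i])/(r[i+1]-r[i]),2) for i in range(len(r)-1) if (r[i]-th)*(r[i+1]-th)<0]
for v in (223,224,225):
    L,R=edges(v,300,313),edges(v,337,350)
    print(v,L,R,[onz("top",(u,v),.008)[1].round(4) for u in L+R])
def onx(uv,x):
    o,d=ray("top",uv);return o+d*(x-o[0])/d[0]
for v in (201,202,203,204,205):
    L,R=edges(v,300,318),edges(v,333,352)
    print(v,L,R,[onx((u,v),.649)[1:].round(4) for u in L+R])
```

```text
223 [np.float64(307.72)] [np.float64(341.33)] [np.float64(0.0135), np.float64(-0.0876)]
224 [np.float64(307.73)] [np.float64(341.29)] [np.float64(0.0134), np.float64(-0.0874)]
225 [np.float64(307.72)] [np.float64(341.34)] [np.float64(0.0134), np.float64(-0.0875)]
201 [np.float64(307.61)] [np.float64(342.71)] [array([0.0134, 0.0688]), array([-0.0881,  0.0697])]
202 [np.float64(307.67)] [np.float64(342.78)] [array([0.0133, 0.0576]), array([-0.089 ,  0.0586])]
203 [np.float64(307.62)] [np.float64(342.84)] [array([0.0136, 0.0463]), array([-0.09  ,  0.0472])]
204 [np.float64(307.69)] [np.float64(342.97)] [array([0.0135, 0.0347]), array([-0.0911,  0.0357])]
205 [np.float64(307.74)] [np.float64(343.41)] [array([0.0135, 0.0229]), array([-0.0932,  0.024 ])]
```

{"op": "apply_moves", "data": {
  "plan": [
    [0.007, 0, -0.0015, 0, 0, 0, 1],
    [0.014, 0, -0.003, 0, 0, 0, 1],
    [0.021, 0, -0.003, 0, 0, 0, 1],
    [0.028, 0, -0.003, 0, 0, 0, 1],
    [0.035, 0, -0.003, 0, 0, 0, 1]
  ]
}}

```text
time: 38.9
tool_pos: [0.4874, -0.0417, 0.0317]
tool_rot: [-1.57, 0.006, 0.011]
contact_force: [-10.8, -0.1, 11.1]
opening: 0.0117
```

{"op": "apply_moves", "data": {
  "plan": [
    [0.006, 0, 0, 0, 0, 0, 1],
    [0.012, 0, 0, 0, 0, 0, 1],
    [0.018, 0, 0, 0, 0, 0, 1],
    [0.024, 0, 0, 0, 0, 0, 1],
    [0.03, 0, 0, 0, 0, 0, 1]
  ]
}}

```text
time: 39.52
tool_pos: [0.5176, -0.0415, 0.0317]
tool_rot: [-1.57, 0.006, 0.011]
contact_force: [-11.1, -0.2, 10.4]
opening: 0.0119
```

Run:
```python
from tr import *
s=robot.observe();print(s["tool_pos"],s["tool_rot"],s["opening"],s["contact_force"],s["torque"])
print(go(.584,-.0403,.0317,.012))
c=cams.read_camera("scene")
HUE["yellow"]=(20,36,120)
for b in blobs(c,"yellow",40): 
            p=onz("scene",b[:2],.06)
            if .35<p[0]<.75 and abs(p[1])<.2: print(np.round(b,1),p.round(4))
```

```text
[ 0.51757092 -0.04150125  0.0316959 ] [-1.57007078  0.00588188  0.01135893] 0.011869606996580108 [-11.0970589   -0.15921578  10.43791879] [-0.05119712  1.34463149 -0.01563368]
(array([ 0.0664, -0.0004,  0.0004]), array([-0. , -0. , -0.3]))
[308.8 276.6  41.5] [ 0.602  -0.0418]
```

{"op": "apply_moves", "data": {
  "plan": [
    [0.008, 0, 0, 0, 0, 0, 1],
    [0.016, 0, 0, 0, 0, 0, 1],
    [0.024, 0, 0, 0, 0, 0, 1],
    [0.032, 0, 0, 0, 0, 0, 1],
    [0.04, 0, 0, 0, 0, 0, 1]
  ]
}}

```text
time: 40.2
tool_pos: [0.5577, -0.0412, 0.0317]
tool_rot: [-1.57, 0.006, 0.011]
contact_force: [-9.0, -0.3, 10.8]
opening: 0.0121
```

{"op": "apply_moves", "data": {
  "plan": [
    [0.005, 0, 0, 0, 0, 0, 1],
    [0.01, 0, 0, 0, 0, 0, 1],
    [0.014, 0, 0, 0, 0, 0, 1],
    [0.018, 0, 0, 0, 0, 0, 1],
    [0.02, 0, 0, 0, 0, 0, 1]
  ]
}}

```text
time: 40.83
tool_pos: [0.5777, -0.041, 0.0317]
tool_rot: [-1.57, 0.006, 0.011]
contact_force: [-10.1, -0.0, 10.4]
opening: 0.0118
```

{"op": "apply_moves", "data": {
  "plan": [
    [0, 0, 0, 0, 0, 0, 1],
    [0.001, 0, 0, 0, 0, 0, 1],
    [0.002, 0, 0, 0, 0, 0, 1],
    [0.003, 0, 0, 0, 0, 0, 1],
    [0.004, 0, 0, 0, 0, 0, 1]
  ]
}}

```text
time: 41.45
tool_pos: [0.5816, -0.0409, 0.0317]
tool_rot: [-1.57, 0.006, 0.011]
contact_force: [-10.8, -0.1, 9.3]
opening: 0.0117
```

{"op": "apply_moves", "data": {
  "plan": [
    [0.0005, 0, 0, 0, 0, 0, 1],
    [0.001, 0, 0, 0, 0, 0, 1],
    [0.0015, 0, 0, 0, 0, 0, 1],
    [0.002, 0, 0, 0, 0, 0, 1],
    [0.0025, 0, 0, 0, 0, 0, 1]
  ]
}}

```text
time: 42.08
tool_pos: [0.5818, -0.0409, 0.0317]
tool_rot: [-1.57, 0.011, 0.012]
contact_force: [-19.8, -1.2, 16.2]
opening: 0.0119
```

{"op": "apply_moves", "data": {
  "plan": [
    [0.0005, 0, 0, 0, 0, 0, 1],
    [0.001, 0, 0, 0, 0, 0, 1],
    [0.0015, 0, 0, 0, 0, 0, 1],
    [0.002, 0, 0, 0, 0, 0, 1],
    [0.002, 0, 0, 0, 0, 0, 1]
  ]
}}

```text
time: 42.7
tool_pos: [0.5819, -0.0409, 0.0316]
tool_rot: [-1.57, 0.015, 0.012]
contact_force: [-24.7, -2.2, 20.5]
opening: 0.0119
```

{"op": "apply_moves", "data": {
  "plan": [
    [-0.001, 0, 0, 0, 0, 0, 1],
    [-0.002, 0, 0, 0, 0, 0, 1],
    [-0.004, -0.0005, 0, 0, 0, 0, 1],
    [-0.004, -0.0005, 0, 0, 0, 0, 1],
    [-0.004, -0.0005, 0, 0, 0, 0, 1]
  ]
}}

```text
time: 43.32
tool_pos: [0.582, -0.041, 0.0317]
tool_rot: [-1.57, 0.006, 0.012]
contact_force: [-8.5, -1.0, 5.8]
opening: 0.0116
```

{"op": "apply_moves", "data": {
  "plan": [
    [0, 0, 0, 0, 0, 0, 0.8],
    [0, 0, 0, 0, 0, 0, 0.3],
    [0, 0, 0, 0, 0, 0, 0],
    [0, 0, 0, 0, 0, 0, 0],
    [0, 0, 0, 0, 0, 0, 0]
  ],
  "squeeze": 20
}}

```text
time: 43.95
tool_pos: [0.5848, -0.0409, 0.0322]
tool_rot: [-1.571, -0.0, 0.011]
contact_force: [-0.2, -0.3, -1.0]
opening: 0.0445
```

{"op": "apply_moves", "data": {
  "plan": [
    [0, 0, 0, 0, 0, 0, 0],
    [0, -0.03, 0, 0, 0, 0, 0],
    [0, -0.06, 0, 0, 0, 0, 0],
    [0, -0.1, 0, 0, 0, 0, 0],
    [0, -0.14, 0, 0, 0, 0, 0]
  ]
}}

```text
time: 44.58
tool_pos: [0.5845, -0.0408, 0.1734]
tool_rot: [-1.571, 0.0, 0.011]
contact_force: [0.4, -0.6, -0.8]
opening: 0.0461
```

{"op": "apply_moves", "data": {
  "plan": [
    [-0.03, -0.01, 0.04, 0, 0, 0, 0],
    [-0.06, -0.02, 0.09, 0, 0, 0, 0],
    [-0.08, -0.03, 0.14, 0, 0, 0, 0],
    [-0.08, -0.04, 0.19, 0, 0, 0, 0],
    [-0.08, -0.05, 0.24, 0, 0, 0, 0]
  ]
}}

```text
time: 45.2
tool_pos: [0.5016, 0.1998, 0.223]
tool_rot: [-1.571, -0.001, 0.011]
contact_force: [1.2, -0.8, -0.8]
opening: 0.0455
```

Run:
```python
from tr import *
t=cams.read_camera("top");c=cams.read_camera("scene");cv2.imwrite("pics/t5.png",t);cv2.imwrite("pics/s9.png",c)
a=cv2.resize(t[170:250,290:360],(437,500),interpolation=cv2.INTER_CUBIC)
b=cv2.resize(c[220:310,265:355],(360,360),interpolation=cv2.INTER_CUBIC)
o=np.zeros((500,797,3),np.uint8);o[:,:437]=a;o[:360,437:]=b;cv2.imwrite("pics/p5.png",o)
h=cv2.cvtColor(t,cv2.COLOR_BGR2HSV)
print(robot.observe()["tool_pos"])
g=cv2.cvtColor(t,cv2.COLOR_BGR2GRAY).astype(float)
for u in (311,315,334,338):
    r=g[205:250,u];th=110
    e=[205+i+(th-r[i])/(r[i+1]-r[i]) for i in range(len(r)-1) if (r[i]-th)*(r[i+1]-th)<0]
    print(u,np.round(e,1),[onz("top",(u,v),.008).round(4) for v in e])
for v in (218,222,226):
    r=g[v,300:350];th=120
    e=[300+i+(th-r[i])/(r[i+1]-r[i]) for i in range(len(r)-1) if (r[i]-th)*(r[i+1]-th)<0]
    print(v,np.round(e,1),[onz("top",(u,v),.008).round(4) for u in (e[0],e[-1])])
```

```text
[0.50183772 0.20245634 0.22343172]
311 [235.1] [array([0.5602, 0.0035])]
315 [235.1] [array([ 0.5602, -0.0085])]
334 [234.9] [array([ 0.561 , -0.0653])]
338 [234.9] [array([ 0.561 , -0.0773])]
218 [309.1 342.8] [array([0.6125, 0.0095]), array([ 0.6128, -0.092 ])]
222 [309.1 321.7 330.7 342.8] [array([0.6002, 0.0092]), array([ 0.6005, -0.092 ])]
226 [309.2 321.8 331.3 342.9] [array([0.5879, 0.009 ]), array([ 0.5882, -0.0921])]
```

View pics/p5.png

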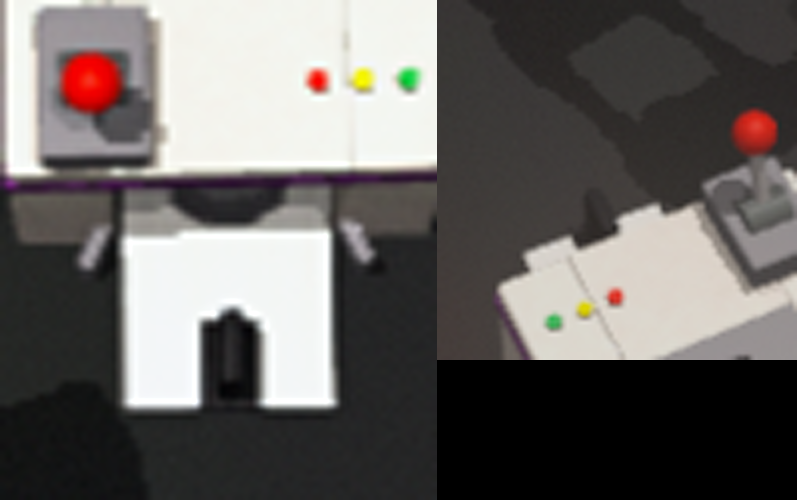

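Run:
```python
from tr import *
g=cv2.cvtColor(cv2.imread("pics/t5.png"),cv2.COLOR_BGR2GRAY).astype(float)
print(g[192:214,[294,297,300,303,348,351,354,357]].astype(int))
for u in (294,297,300,303,350,354):
    r=g[200:214,u];th=(np.median(g[203:206,u])+g[213,u])/2
    e=[200+i+(th-r[i])/(r[i+1]-r[i]) for i in range(len(r)-1) if r[i]>=th>r[i+1]]
    print(u,e,[onz("top",(u,v),0).round(4) for v in e])
for u in (300,310,320,330,340,350):
    r=g[185:205,u];th=170
    e=[185+i+(th-r[i])/(r[i+1]-r[i]) for i in range(len(r)-1) if r[i]>=th>r[i+1]]
    b=[x for x in range(110,140) if g[x,u]<th<=g[x+1,u]]
    print(u,np.round(e,2),[onz("top",(u,v),.125).round(4) for v in e[:1]],[onz("top",(u,v+.5),.125).round(4) for v in b])
```

```text
[[244 159 159 158 245 244 245 244]
 [244 160 160 161 245 245 245 245]
 [244 148 147 137 246 246 246 245]
 [244  70  59  54 248 247 248 247]
 [249  78  43  46 238 236 228 215]
 [250 196  94 106 105 108  96  89]
 [120 101  81  84  40  31  31  33]
 [ 48  44  49  50  63  67  67  79]
 [ 42  46  51  50  82  84  83  84]
 [ 88  88  84  85  82  82  81  81]
 [ 86  89  86  87  85  83  79  80]
 [ 82  86  86  83  84  83  82  80]
 [ 83  84  84  84  84  83  82  81]
 [ 83  81  83  81  83  83  80  79]
 [ 84  83  83  77  91  81  80  79]
 [ 85  84  82  77  86  59  59  58]
 [ 81  79  79  87 118  38  38  38]
 [ 41  40  40  86 136  36  36  36]
 [ 37  37  36 115 159  36  38  37]
 [ 38  37  35 150 141  33  39  37]
 [ 36  38  37 124  54  23  36  36]
 [ 36  38  38  54  35  26  36  37]]
294 [np.float64(208.5375)] [array([0.6438, 0.0555])]
297 [np.float64(208.46153846153845)] [array([0.644 , 0.0464])]
300 [np.float64(208.46153846153845)] [array([0.6441, 0.0372])]
303 [np.float64(212.79285714285714)] [array([0.6305, 0.028 ])]
350 [np.float64(207.43103448275863)] [array([ 0.6477, -0.1149])]
354 [np.float64(207.0)] [array([ 0.649 , -0.1271])]
300 [] [] [array([0.8623, 0.0355])]
310 [] [] []
320 [197.16] [array([ 0.6449, -0.0215])] []
330 [196.75] [array([ 0.6461, -0.0492])] []
340 [196.59] [array([ 0.6467, -0.0769])] []
350 [196.53] [array([ 0.6469, -0.1046])] [array([ 0.8657, -0.1073])]
```

Run:
```python
from h import *
print(robot.observe()["tool_pos"],go(.53,-.0415,.13,.016))
```

```text
[0.50183772 0.20245634 0.22343172] (array([ 0.024 ,  0.093 , -0.2446]), array([-0.1, -0. ,  0.1]))
```

{"op": "apply_moves", "data": {
  "plan": [
    [0.005, 0.018, -0.048, 0, 0, 0, 1],
    [0.01, 0.036, -0.096, 0, 0, 0, 1],
    [0.015, 0.054, -0.144, 0, 0, 0, 1],
    [0.02, 0.072, -0.192, 0, 0, 0, 1],
    [0.025, 0.093, -0.242, 0, 0, 0, 1]
  ]
}}

```text
time: 45.92
tool_pos: [0.5295, -0.0458, 0.1287]
tool_rot: [-1.571, -0.001, 0.011]
contact_force: [0.8, 0.9, -0.5]
opening: 0.0021
```

{"op": "apply_moves", "data": {
  "plan": [
    [0, 0, 0, 0, 0, 0, 1],
    [0, 0, 0, 0, 0, 0, 1],
    [0, 0, 0, 0, 0, 0, 1],
    [0, 0, 0, 0, 0, 0, 1],
    [0, 0, 0, 0, 0, 0, 1]
  ]
}}

```text
time: 46.55
tool_pos: [0.5298, -0.0428, 0.1295]
tool_rot: [-1.571, -0.001, 0.013]
contact_force: [0.5, -0.2, 0.9]
opening: 0.0007
```

Run:
```python
from h import *
s=robot.observe();print(s["tool_pos"],s["tool_rot"],s["opening"],go(.53,-.0415,.04,.016))
```

```text
[ 0.52981862 -0.04278961  0.12954132] [-1.57084178e+00 -6.21360947e-04  1.25186596e-02] 0.0007293134753148321 (array([0.0001, 0.0895, 0.0013]), array([ 0. , -0.2,  0. ]))
```

{"op": "apply_moves", "data": {
  "plan": [
    [0, 0.025, 0.001, 0, 0, 0, 1],
    [0, 0.05, 0.001, 0, 0, 0, 1],
    [0, 0.07, 0.001, 0, 0, 0, 1],
    [0, 0.085, 0.001, 0, 0, 0, 1],
    [0, 0.089, 0.001, 0, 0, 0, 1]
  ]
}}

```text
time: 47.18
tool_pos: [0.5293, -0.0422, 0.0395]
tool_rot: [-1.57, 0.001, 0.012]
contact_force: [0.2, -0.6, -0.9]
opening: 0.0005
```

{"op": "apply_moves", "data": {
  "plan": [
    [0.003, 0, 0, 0, 0, 0, 1],
    [0.006, 0, 0, 0, 0, 0, 1],
    [0.009, 0, 0, 0, 0, 0, 1],
    [0.012, 0, 0, 0, 0, 0, 1],
    [0.015, 0, 0, 0, 0, 0, 1]
  ]
}}

```text
time: 47.8
tool_pos: [0.545, -0.0423, 0.0403]
tool_rot: [-1.571, -0.0, 0.011]
contact_force: [-0.6, -1.1, -0.3]
opening: 0.0006
```

{"op": "apply_moves", "data": {
  "plan": [
    [0.001, 0, 0, 0, 0, 0, 1],
    [0.002, 0, 0, 0, 0, 0, 1],
    [0.003, 0, 0, 0, 0, 0, 1],
    [0.004, 0, 0, 0, 0, 0, 1],
    [0.005, 0, 0, 0, 0, 0, 1]
  ]
}}

```text
time: 48.42
tool_pos: [0.5497, -0.0422, 0.0402]
tool_rot: [-1.571, -0.0, 0.011]
contact_force: [-0.6, 0.3, 0.1]
opening: 0.0003
```

{"op": "apply_moves", "data": {
  "plan": [
    [0.0005, 0, 0, 0, 0, 0, 1],
    [0.001, 0, 0, 0, 0, 0, 1],
    [0.0015, 0, 0, 0, 0, 0, 1],
    [0.002, 0, 0, 0, 0, 0, 1],
    [0.0025, 0, 0, 0, 0, 0, 1]
  ]
}}

```text
time: 49.05
tool_pos: [0.5522, -0.0422, 0.0402]
tool_rot: [-1.571, -0.0, 0.011]
contact_force: [-1.2, -0.1, 0.8]
opening: 0.0008
```

{"op": "apply_moves", "data": {
  "plan": [
    [0.0005, 0, 0, 0, 0, 0, 1],
    [0.001, 0, 0, 0, 0, 0, 1],
    [0.0015, 0, 0, 0, 0, 0, 1],
    [0.002, 0, 0, 0, 0, 0, 1],
    [0.0025, 0, 0, 0, 0, 0, 1]
  ]
}}

```text
time: 49.68
tool_pos: [0.5539, -0.0422, 0.0401]
tool_rot: [-1.571, 0.002, 0.011]
contact_force: [-5.1, -0.7, 3.1]
opening: 0.0005
```

{"op": "apply_moves", "data": {
  "plan": [
    [0.0005, 0, 0, 0, 0, 0, 1],
    [0.001, 0, 0, 0, 0, 0, 1],
    [0.0015, 0, 0, 0, 0, 0, 1],
    [0.002, 0, 0, 0, 0, 0, 1],
    [0.0025, 0, 0, 0, 0, 0, 1]
  ]
}}

```text
time: 50.3
tool_pos: [0.5539, -0.0422, 0.0401]
tool_rot: [-1.57, 0.007, 0.012]
contact_force: [-14.3, -1.1, 10.9]
opening: 0.0007
```

{"op": "apply_moves", "data": {
  "plan": [
    [-0.01, 0, 0, 0, 0, 0, 1],
    [-0.025, -0.005, 0, 0, 0, 0, 1],
    [-0.025, -0.05, 0, 0, 0, 0, 1],
    [-0.025, -0.1, 0, 0, 0, 0, 1],
    [-0.025, -0.15, 0, 0, 0, 0, 1]
  ]
}}

```text
time: 50.92
tool_pos: [0.5323, -0.0424, 0.1918]
tool_rot: [-1.571, -0.001, 0.011]
contact_force: [0.5, 0.4, -1.2]
opening: 0.0002
```

{"op": "apply_moves", "data": {
  "plan": [
    [0.015, -0.01, 0.02, 0, 0, 0, 1],
    [0.03, -0.01, 0.04, 0, 0, 0, 1],
    [0.045, -0.01, 0.063, 0, 0, 0, 1],
    [0.06, -0.01, 0.063, 0, 0, 0, 1],
    [0.07, -0.01, 0.063, 0, 0, 0, 1]
  ]
}}

```text
time: 51.55
tool_pos: [0.6022, 0.0217, 0.2001]
tool_rot: [-1.571, -0.001, 0.012]
contact_force: [0.3, 0.5, -0.0]
opening: 0.0004
```

{"op": "apply_moves", "data": {
  "plan": [
    [0, 0, 0, 0, 0, 0, 1],
    [0, 0, 0, 0, 0, 0, 1],
    [0, 0, 0, 0, 0, 0, 1],
    [0, 0, 0, 0, 0, 0, 1],
    [0, 0, 0, 0, 0, 0, 1]
  ]
}}

```text
time: 52.18
tool_pos: [0.6014, 0.0213, 0.2003]
tool_rot: [-1.571, -0.0, 0.011]
contact_force: [-0.1, -0.3, 0.7]
opening: 0.0006
```

Run:
```python
from tr import *
s=robot.observe();print(s["tool_pos"],s["tool_rot"])
c=cams.read_camera("scene")
for b in blobs(c,"red",30): print(np.round(b,1),onz("scene",b[:2],.203))
t=cams.read_camera("top")
for b in blobs(t,"red",30): print("t",np.round(b,1),onz("top",b[:2],.203))
print(go(.60,.022,.199,.016),px("scene",s["tool_pos"]-[0,0,.011]))
cv2.imwrite("pics/s10.png",cv2.resize(c[190:310,265:405],None,fx=5,fy=5,interpolation=cv2.INTER_CUBIC))
g=cv2.cvtColor(t,cv2.COLOR_BGR2GRAY).astype(float)
```

```text
[0.60137162 0.02127066 0.20032466] [-1.57067673e+00 -1.28541724e-04  1.11330681e-02]
[ 218.4  314.2 3287. ] [ 0.70054462 -0.29293007]
[344.1 252.3  84. ] [0.66068694 0.02254001]
t [ 408.9  225.4 2463.5] [ 0.54896853 -0.24747714]
(array([-0.0014,  0.0013,  0.0007]), array([-0. , -0.3,  0. ])) [332.4969559  237.82827278]
```

View pics/s10.png

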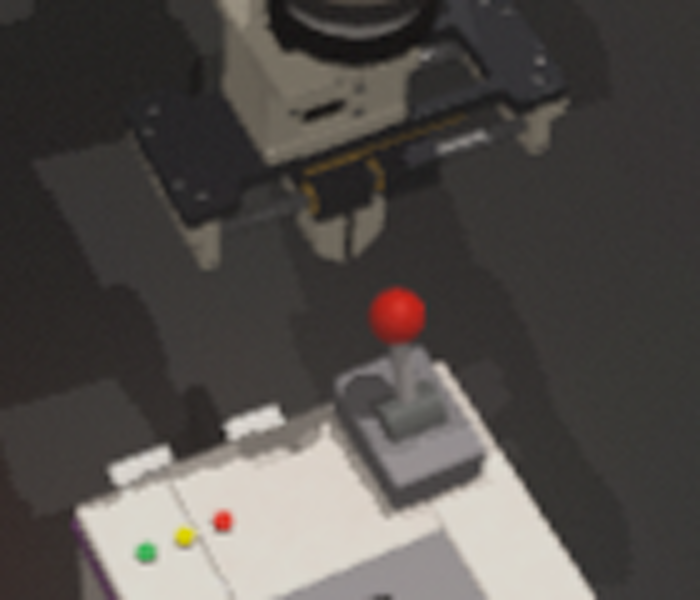

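{"op": "apply_moves", "data": {
  "plan": [
    [0.012, 0, 0, 0, 0, 0, 1],
    [0.024, 0, 0, 0, 0, 0, 1],
    [0.036, 0, 0, 0, 0, 0, 1],
    [0.046, 0, 0, 0, 0, 0, 1],
    [0.056, 0, 0, 0, 0, 0, 1]
  ]
}}

```text
time: 52.9
tool_pos: [0.6578, 0.022, 0.2003]
tool_rot: [-1.571, 0.0, 0.011]
contact_force: [-0.8, 0.2, 2.1]
opening: 0.0006
```

{"op": "apply_moves", "data": {
  "plan": [
    [0.006, 0, 0, 0, 0, 0, 1],
    [0.012, 0, 0, 0, 0, 0, 1],
    [0.016, 0, 0, 0, 0, 0, 1],
    [0.02, 0, 0, 0, 0, 0, 1],
    [0.024, 0, 0, 0, 0, 0, 1]
  ]
}}

```text
time: 53.52
tool_pos: [0.6815, 0.0222, 0.1999]
tool_rot: [-1.571, 0.001, 0.011]
contact_force: [-0.5, 0.5, -1.9]
opening: 0.0007
```

{"op": "apply_moves", "data": {
  "plan": [
    [0.001, 0, 0, 0, 0, 0, 1],
    [0.002, 0, 0, 0, 0, 0, 1],
    [0.003, 0, 0, 0, 0, 0, 1],
    [0.004, 0, 0, 0, 0, 0, 1],
    [0.005, 0, 0, 0, 0, 0, 1]
  ]
}}

```text
time: 54.15
tool_pos: [0.6865, 0.0222, 0.2003]
tool_rot: [-1.571, 0.0, 0.011]
contact_force: [-1.3, -0.8, -0.4]
opening: 0.0004
```

Run:
```python
from tr import *
s=robot.observe();print(s["tool_pos"],s["contact_force"])
c=cams.read_camera("scene")
for b in blobs(c,"red",30): print(np.round(b,1),onz("scene",b[:2],.200))
```

```text
[0.68649141 0.02223957 0.20025219] [-1.28850496 -0.78440335 -0.36762655]
[ 218.4  314.3 3286.5] [ 0.69884909 -0.292765  ]
[353.6 269.1  74. ] [0.71035478 0.02261251]
```

Ball travels along; push on until the stop is felt.

{"op": "apply_moves", "data": {
  "plan": [
    [0.001, 0, 0, 0, 0, 0, 1],
    [0.002, 0, 0, 0, 0, 0, 1],
    [0.003, 0, 0, 0, 0, 0, 1],
    [0.003, 0, 0, 0, 0, 0, 1],
    [0.003, 0, 0, 0, 0, 0, 1]
  ]
}}

```text
time: 54.82
tool_pos: [0.6871, 0.0223, 0.2001]
tool_rot: [-1.571, 0.006, 0.011]
contact_force: [-12.2, 0.5, 3.4]
opening: 0.0005
```

{"op": "apply_moves", "data": {
  "plan": [
    [0.0007, 0, 0, 0, 0, 0, 1],
    [0.0014, 0, 0, 0, 0, 0, 1],
    [0.002, 0, 0, 0, 0, 0, 1],
    [0.002, 0, 0, 0, 0, 0, 1],
    [0.002, 0, 0, 0, 0, 0, 1]
  ]
}}

```text
time: 55.45
tool_pos: [0.6875, 0.0223, 0.2]
tool_rot: [-1.571, 0.01, 0.011]
contact_force: [-18.4, -1.4, 5.4]
opening: 0.0005
```

{"op": "apply_moves", "data": {
  "plan": [
    [-0.01, 0, 0, 0, 0, 0, 1],
    [-0.03, 0, 0, 0, 0, 0, 1],
    [-0.06, 0, 0, 0, 0, 0, 1],
    [-0.1, -0.01, 0, 0, 0, 0, 1],
    [-0.14, -0.02, 0, 0, 0, 0, 1]
  ]
}}

```text
time: 56.08
tool_pos: [0.551, 0.0206, 0.2208]
tool_rot: [-1.571, -0.002, 0.011]
contact_force: [-0.7, 0.4, 0.3]
opening: 0.0004
```

{"op": "apply_moves", "data": {
  "plan": [
    [-0.01, -0.01, 0.05, 0, 0, 0, 1],
    [-0.02, -0.02, 0.1, 0, 0, 0, 1],
    [-0.04, -0.03, 0.15, 0, 0, 0, 1],
    [-0.06, -0.03, 0.2, 0, 0, 0, 1],
    [-0.08, -0.03, 0.25, 0, 0, 0, 1]
  ]
}}

```text
time: 56.7
tool_pos: [0.4686, 0.2716, 0.2511]
tool_rot: [-1.57, -0.003, 0.011]
contact_force: [0.8, 0.4, -1.1]
opening: 0.0003
```

Run:
```python
from tr import *
t=cams.read_camera("top");c=cams.read_camera("scene")
for n,im in(("top",t),("scene",c)):
    for b in blobs(im,"red",30): print(n,np.round(b,1),onz(n,b[:2],.2))
    for b in blobs(im,"green",60): print(n,"green",np.round(b,1),onz(n,b[:2],.013))
g=cv2.cvtColor(t,cv2.COLOR_BGR2GRAY).astype(float)
for u in (311,315,334,338):
    r=g[205:250,u];th=110
    e=[205+i+(th-r[i])/(r[i+1]-r[i]) for i in range(len(r)-1) if (r[i]-th)*(r[i+1]-th)<0]
    print(u,np.round(e,1),[onz("top",(u,v),.008).round(4) for v in e])
for v in (218,222,226):
    r=g[v,300:350];th=120
    e=[300+i+(th-r[i])/(r[i+1]-r[i]) for i in range(len(r)-1) if (r[i]-th)*(r[i+1]-th)<0]
    print(v,np.round(e,1),[onz("top",(u,v),.008).round(4) for u in (e[0],e[-1])])
a=cv2.resize(t[170:250,290:360],(437,500),interpolation=cv2.INTER_CUBIC)
b=cv2.resize(c[220:310,265:405],(360,231),interpolation=cv2.INTER_CUBIC)
f=cv2.resize(c,(360,269))
cv2.imwrite("pics/p6.png",np.hstack([a,np.vstack([b,f])]))
```

```text
top [ 408.9  225.4 2469.5] [ 0.54957079 -0.24814058]
top [303.8 165.9  53.5] [0.70874615 0.02222153]
top green [408.4 226.3 238. ] [ 0.58662893 -0.28758961]
scene [ 218.4  314.3 3286.5] [ 0.69883066 -0.29274598]
scene [353.7 268.8  78.5] [0.70971035 0.02324603]
scene green [218.6 314.7 320.5] [ 0.58748596 -0.28637656]
311 [235.1] [array([0.5602, 0.0035])]
315 [235.1] [array([ 0.5602, -0.0085])]
334 [234.9] [array([ 0.561 , -0.0653])]
338 [234.9] [array([ 0.561 , -0.0773])]
218 [309.1 342.8] [array([0.6125, 0.0095]), array([ 0.6128, -0.092 ])]
222 [309.1 321.7 330.7 342.8] [array([0.6002, 0.0092]), array([ 0.6005, -0.092 ])]
226 [309.2 321.8 331.3 342.9] [array([0.5879, 0.009 ]), array([ 0.5882, -0.0921])]
```

View pics/p6.png

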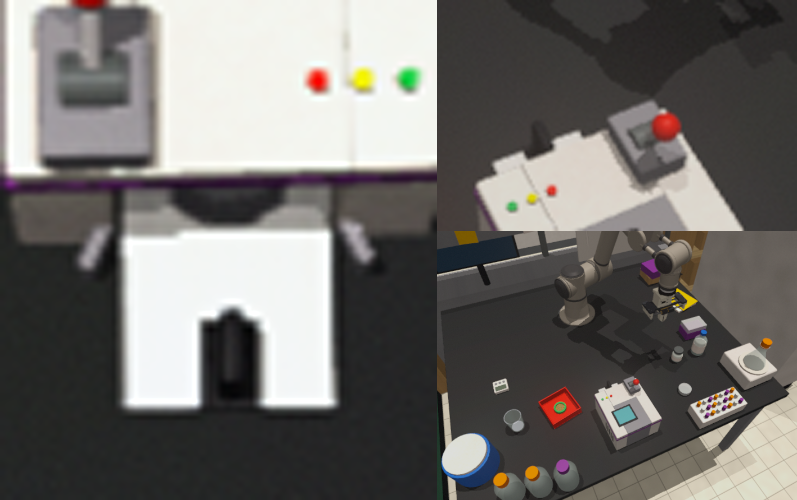

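```bash
python3 -c "
from cell import robot
print(robot.hand_in())"
```

```text
the job is handed in; nothing more can be done
None
```

The job is done and handed in at about 57 s on the robot's clock. No verdict was reported.

- **Rings:** The spent green ring is in the red bin. The purple, blue and yellow rings lie flat in the cup, in that order. I saw no orange or white filter in either camera view. The yellow ring was knocked about 5 cm aside during the run. I found it again and picked it up from there.
- **Tray:** I slid it in until a clear rise in force showed it was on the stop, then pushed the blade again with closed fingers. It held at 14 N without moving. The stack can't be seen inside the tester, but it was flat before the slide and I felt no snag on the way in.
- **Lever:** I pushed it back until its end stop was felt. The ball moved from x ≈ 0.661 to 0.709 m, which matches the fully thrown position.
- **Other objects:** None of the bystanders looked displaced in the last picture; I did not measure them.

**Checks that disagreed:**
- The camera estimates of the tester's front differed by a few mm. The force stop and the lever's end position both agree with x ≈ 0.646 m, and I measured the tray's origin at 0.6456 m.
- The tray sits about 1–1.5 mm to the right of the opening's centre, inside the 2 mm allowed. One estimate, using the lever ball, came out slightly over 2 mm. I did not correct it, because that would have meant moving the tray after the lever.
- The tray's yaw may be off by up to about 0.7°.

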